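# Turn the printer round: empty the catch tray, fit the print heads, restart

### The arm

A 6-joint arm with a two-finger parallel gripper is mounted at the origin on the work surface. World frame = base frame: x ahead of the robot, y to its left, z up, the work surface at z = 0. Lengths are in m, angles in rad, forces in N, time in s.
With the tool pointing down it reaches from about 0.35 to 0.875 m from the base axis. Payload 4.2 kg.
Tool frame: the origin (TCP) lies on the centre line of the jaws, within the pads' length; the fingertips stand 11 mm ahead of it and the grasp point (between the pads) lies 8 mm behind it; z points along the fingers, y is the line along which they close (so a half turn about z gives the same grasp; the last joint's range is limited). The gripper opens to 87 mm and grips with 3 to 60 N. Pads are 19 mm wide; open, the fingers measure 117 mm over their backs; the gripper's body (75 mm by 190 mm) begins 51 mm behind the grasp point.
Start: joints at [-1.004, 0.385, 0.008, 0, -1.194, -0.259], TCP at [0.189, -0.596, 0.234] pointing down, gripper open.
Joint ranges: [-3.14, 3.14], [-1.21, 2.06], [-1.07, 1.41], [-3.16, 2.05], [-2.99, -0.16], [-3.1, 3.1]. Speed limits (rad/s): [2.79, 2.79, 3.14, 3.14, 3.14, 3.14].

### API

Orientations are given as [roll, pitch, yaw] about the fixed x, y, z axes, in that order (R = Rz(yaw) Ry(pitch) Rx(roll)).
In Python, from cell import * gives the robot as it stands.
- The arm moves only by the tool carry_out, never from a script. Its argument "plan" is one flat list of numbers, 4 for each row, row after row: the shift along the tool's x, y, z as a fraction of full scale, then the turn about the tool's z as a fraction of full scale. In form: [tx, ty, tz, turn, tx, ty, tz, turn, ...]. A call has 1 to 12 rows; each row shifts and turns the commanded pose from where the row before left it, along the tool's axes as they then stand; what a row does not reach is not made up. Full scale, the value 1, is 20 mm for a shift and 0.12 rad for a turn. A row lasts 1/12 s, in which the tool goes at most 41.7 mm and 7.16 degrees, less where a joint would pass 70% of its speed; a pose out of reach is approached as far as the arm can. A call with a number of a shift or a turn outside -1 to 1 is refused whole. A call with a gripper value outside its range is refused whole. "jaw" is the opening, from 0 (shut) to 1 (fully open), set as the call begins (left out, the last holds). The fingers move at their own pace and stop on an object; "newtons" is the grip in N (left out, the last holds). Time passes only in rows, so rows that do not move let the fingers close. It gives the time, the measured TCP pose, the force, the opening and the grip force at its end, in the units of the state.
- sense(): the state, without advancing time (a new reading comes with each control period).
- grab_frame(name): name is "scene" or "top" or "wrist"; returns the picture (400x640x3 uint8, blue, green, red); there is no depth.
- get_calibration(name): a dict with "fovy" (degrees; the focal length in pixels is half the picture's height over the tangent of half this angle, whatever the lens; pixels are square), "cx", "cy" (the principal point, pixels), "k1" (the pictures are not rectified: a ray, as slopes to the right and down, at radius r is drawn at 1 + k1 r^2 times it, then the intrinsics apply), "extrinsics" (4x4, takes a point from camera to world coordinates); the wrist camera has in their place "T_tool_cam" (4x4, takes a point from camera to tool coordinates, whose origin is the TCP and whose axes are the flange's). Camera axes: x right, y up, looking along -z (the intrinsics and any distortion apply to the point x, -y, -z); pixel columns grow to the right and rows downward; lengths in m; the calibration is good to about 2 mm. A picture is of the moment at which its call begins: read the wrist's pose just before it. get_calibration takes no time and is no camera call.
- hand_in(): hands the job in; it is judged then, once.
Trained networks look in the newest picture that a camera, given by its name, has taken for a name from the list of things; names that differ only in an ending like _2 or _b are one class to them, and where a whole thing is asked for, a point or a joint stands for the part that bears it (a point fixed in the world has none). Each returns a list of dicts, best first, with "p" (0 to 1); they miss things now and then, are a little off and sometimes report something else, mostly with a low value. They report only what shows in the picture. A call takes as long as a camera call. They do not tell look-alikes from the thing itself.
- find_in(label, camera): "position" ([column, row] in pixels, amid what is visible of it).
- silhouettes(label, camera): "pixels" (400x640 bool, what is visible of it) and "position" ([column, row] in pixels, amid what is visible of it).
- tip_of(label, camera): "position" ([column, row] in pixels: a listed point, or the origin of a listed thing).
The state is a dict: "time": time; "qpos": joint angles; "joint_velocities": joint speeds; "tau": joint torques, N m; "ee_pos": TCP position; "tool_rot": TCP orientation; "ft_force": force on the tool from outside, world axes, zero at the start; "moment": the same for the moment, N m; "gripper_width": finger opening in m; "finger_force": force on a finger pad.
Only numpy, scipy, OpenCV 4.12 (cv2) and the standard library are available. Lean on these libraries where they do the work, as an engineer would, in place of code of your own. Each camera call takes 0.05 s, during which the arm holds its last target. There are 200 camera calls.

### The job

Before touching any bracket or print head, slide the orange switch at the far middle all the way to HOLD (the robot's right). Then, in any order, move every red printed bracket from the catch tray into the blue tote and plug every black print head, foot down, fully home into a free socket of the grey dock. When all that is done, slide the switch all the way back to RUN (the robot's left), leaving the jar, the glue bottle and the yellow tape where they stand.

Things in the scene. Friction and masses are not known exactly. Their poses are not given: they have to be found in the camera images.
- tray: grey catch tray, fixed, open on top: 200 (local x) x 280 (local y) x 22 mm outside, walls and floor 4 mm; origin: centre of its underside on the table; it may stand at the robot's left or right
- tote: blue open tote, fixed, 180 (local x) x 240 (local y) x 70 mm outside, walls and floor 5 mm; origin: centre of its underside on the table; on the other side from the tray
- dock: grey two-socket dock block, fixed, 72 (local x) x 136 (local y) x 24 mm; origin: centre of its underside on the table
- dock_hole0 (a point): centre of the mouth of a dock socket, in the dock's top face, 24 mm above the table: a blind rectangular hole 18 mm deep for a 44 (dock x) x 36 (dock y) mm head with about 0.8 mm to spare per side; its axes are the dock's; 35 mm to the dock's -y
- dock_hole1 (a point): centre of the mouth of a dock socket, in the dock's top face, 24 mm above the table: a blind rectangular hole 18 mm deep for a 44 (dock x) x 36 (dock y) mm head with about 0.8 mm to spare per side; its axes are the dock's; 35 mm to the dock's +y
- bolt (a joint): orange sliding switch of the machine at the far middle of the table: position of its grip along the track in m, 0 = HOLD (the end at the track's -y, robot's right), 0.08 = RUN (the end at its +y, robot's left). Friction about 1.5 N, stays where it is left
- bolt_top (a point): centre of the top of the switch's orange grip, a block 28 (track x) x 20 (track y, the way it slides) x 40 mm high; this point is 54.5 mm above the table. It can be pushed from its side with shut fingers, or pinched
- bolt_base: aluminium track of the switch, fixed: 40 (local x) x 130 (local y) x 14 mm; the grip slides along local y, centred 40 mm to -y at HOLD and 40 mm to +y at RUN; origin: centre of its underside on the table
- print0: red printed bracket, an upside-down T standing on its foot: foot plate 56 (local x) x 44 (local y) x 8 mm, on it an upright web 56 (x) x 14 (y) mm over the middle, up to 50 mm above the underside; grip the web across y. About 60 g. Origin: centre of the underside, z up. May be absent (None)
- print1: red printed bracket, an upside-down T standing on its foot: foot plate 56 (local x) x 44 (local y) x 8 mm, on it an upright web 56 (x) x 14 (y) mm over the middle, up to 50 mm above the underside; grip the web across y. About 60 g. Origin: centre of the underside, z up. May be absent (None)
- print2: red printed bracket, an upside-down T standing on its foot: foot plate 56 (local x) x 44 (local y) x 8 mm, on it an upright web 56 (x) x 14 (y) mm over the middle, up to 50 mm above the underside; grip the web across y. About 60 g. Origin: centre of the underside, z up. May be absent (None)
- print3: red printed bracket, an upside-down T standing on its foot: foot plate 56 (local x) x 44 (local y) x 8 mm, on it an upright web 56 (x) x 14 (y) mm over the middle, up to 50 mm above the underside; grip the web across y. About 60 g. Origin: centre of the underside, z up. May be absent (None)
- print4: red printed bracket, an upside-down T standing on its foot: foot plate 56 (local x) x 44 (local y) x 8 mm, on it an upright web 56 (x) x 14 (y) mm over the middle, up to 50 mm above the underside; grip the web across y. About 60 g. Origin: centre of the underside, z up. May be absent (None)
- headA: print-head cartridge: black upright block 44 (local x) x 36 (local y) x 50 mm (z) with a green band and a brass foot (the lowest 4 mm, 40 x 32 mm), aluminium fins on top. The foot end goes down into a dock socket, 18 mm deep, long side along the socket's long side, either way round. About 120 g. Origin: centre of the underside. May be absent (None)
- headB: print-head cartridge: black upright block 44 (local x) x 36 (local y) x 50 mm (z) with a green band and a brass foot (the lowest 4 mm, 40 x 32 mm), aluminium fins on top. The foot end goes down into a dock socket, 18 mm deep, long side along the socket's long side, either way round. About 120 g. Origin: centre of the underside. May be absent (None)
- jar: bystander, leave alone: white-capped jar, 36 mm across, 45 mm high; origin at the centre of its underside
- tape: bystander, leave alone: yellow tape ring lying flat, 68 mm across, 20 mm high; origin at the centre of its underside
- glue: bystander, leave alone: glue bottle, 28 mm across, 80 mm high; origin at the centre of its underside
Things that resemble listed ones, but are neither listed nor needed, are in the scene too. What is shaped like the print2 but turquoise is not meant.

How it is judged:
By the outcome, as a careful person would: the job done as asked, in the order asked, and still so for the second after the job is handed in, with the robot touching nothing.
Of print0, print1, print2, print3, print4 only 3 to 5 are there at a start; the rules pass over those that are not, and their reading is None.
Of headA, headB only 1 to 2 are there at a start; the rules pass over those that are not, and their reading is None.
At some moment in a run one of print0, print1, print2, print3, print4 may be knocked a few centimetres aside while the robot is not near it.
Once in a run the grip may slacken for a moment while it holds something.
It also fails if it takes over 210 s, if anything falls off the work surface, if the arm or the gripper's body presses on something with over 40 N, if the wrist force passes 120 N, or if a joint passes its speed limit or range.

## Working session

There is one attempt and no reset: what is moved stays moved. The work goes in short steps, Python scripts to look and compute and a tool call to move; the robot and the scene stay as the last step left them, time stands still between calls to the robot, and variables do not carry over. Pictures are saved under pics/ and viewed, at most 14 in all, crops included, and the job is handed in when it is done.

Besides the shell and the picture viewer there is one more tool, called as name(argument=value, ...) on one line, values as JSON. carry_out: Moves the arm, as the interface text tells. Shift numbers are shares of 20 mm and turn numbers shares of 0.12 rad, none past 1 either way. Its arguments: {"type":"object","properties":{"plan":{"type":"array","items":{"type":"number"}},"jaw":{"type":"number"},"newtons":{"type":"number"}},"required":["plan"]}

```bash
ls; mkdir -p pics; python3 - <<'E'
from cell import *
import cv2
s=sense(); print(s)
for n in ["scene","top"]:
    cv2.imwrite(f"pics/{n}0.png",grab_frame(n)); print(n,get_calibration(n))
print(get_calibration("wrist"))
E
```

```text
pics
{'time': 0.0, 'qpos': array([-1.00438802e+00,  3.85536690e-01,  6.62307827e-03, -5.19492435e-04,
       -1.19400728e+00, -2.58586740e-01]), 'joint_velocities': array([ 0.00198752, -0.00043316, -0.00160985,  0.00078917, -0.00133233,
        0.00066852]), 'tau': array([-1.02302089e-03, -3.90663779e+01,  1.87405622e+01,  4.21989217e+00,
        1.09836206e-02, -2.03687900e-04]), 'ee_pos': array([ 0.18920068, -0.59505844,  0.23246746]), 'tool_rot': array([ 3.13941526e+00, -7.66964998e-05, -2.83396265e+00]), 'ft_force': array([-1.07861093, -0.05183995, -1.19707345]), 'moment': array([0.00696963, 0.00948273, 0.04087714]), 'finger_force': 0.0, 'gripper_width': 0.08699465720091018}
scene {'fovy': 54.001701681222805, 'cx': 321.6464437388702, 'cy': 202.94384107236715, 'k1': 0.0009593172774444112, 'extrinsics': array([[ 0.25440406, -0.59627034,  0.76140676,  1.37972716],
       [ 0.96701453,  0.14649578, -0.2083792 , -0.21630104],
       [ 0.01270746,  0.78930391,  0.6138712 ,  0.73880473],
       [ 0.        ,  0.        ,  0.        ,  1.        ]])}
top {'fovy': 53.03306014174869, 'cx': 318.52619907551895, 'cy': 197.42475956251488, 'k1': -0.047284905595523355, 'extrinsics': array([[-0.0215938 ,  0.99409807, -0.10631429,  0.41475242],
       [-0.9997438 , -0.0207492 ,  0.00904419,  0.029303  ],
       [ 0.00678488,  0.10648235,  0.99429144,  1.36121457],
       [ 0.        ,  0.        ,  0.        ,  1.        ]])}
{'fovy': 70.06848912682135, 'cx': 318.24183756690627, 'cy': 200.1717670587071, 'k1': -0.04357910464767658, 'T_tool_cam': array([[ 6.23982997e-04,  9.68035681e-01,  2.50811744e-01,
         6.78083729e-02],
       [ 9.99999486e-01, -4.03455571e-04, -9.30671285e-04,
         3.01059807e-05],
       [-7.99731616e-04,  2.50812195e-01, -9.68035435e-01,
        -1.50540107e-01],
       [ 0.00000000e+00,  0.00000000e+00,  0.00000000e+00,
         1.00000000e+00]])}
```

View pics/top0.png

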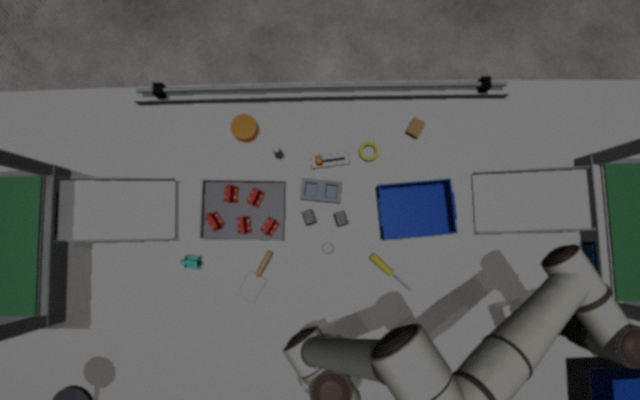

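View pics/scene0.png

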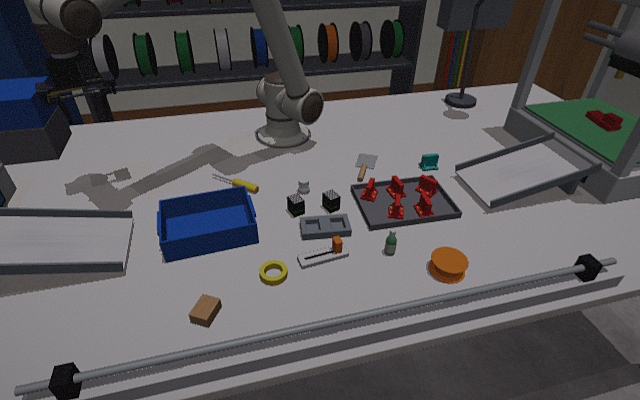

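The tray is on the robot's left with 5 red brackets (top view around 215–270, 193–227). The dock is at (321,190) and two heads at (309,217) and (341,218). The tote is at (416,209). The switch at (318,160) is at the RUN end. I'll write the localization helpers next.

```bash
cat > h.py <<'E'
from cell import *
import numpy as np, cv2
from scipy.optimize import minimize
from scipy.spatial.transform import Rotation as Ro
def cam(n, s=None):
    c=get_calibration(n)
    if n=="wrist":
        s=s or sense(); T=np.eye(4); T[:3,:3]=Ro.from_euler('xyz',s['tool_rot']).as_matrix(); T[:3,3]=s['ee_pos']
        E=T@c["T_tool_cam"]
    else: E=c["extrinsics"]
    return dict(E=E,f=200/np.tan(np.radians(c["fovy"])/2),cx=c["cx"],cy=c["cy"],k=c["k1"])
def proj(c,P):
    q=(np.atleast_2d(P)-c['E'][:3,3])@c['E'][:3,:3]
    u=np.stack([q[:,0],-q[:,1]],1)/-q[:,2:]
    u=u*(1+c['k']*(u**2).sum(1,keepdims=True))
    return u*c['f']+[c['cx'],c['cy']]
def unproj(c,p,z):
    d=(np.array(p,float)-[c['cx'],c['cy']])/c['f']; u=d.copy()
    for _ in range(8): u=d/(1+c['k']*(u@u))
    r=c['E'][:3,:3]@[u[0],-u[1],-1]; o=c['E'][:3,3]
    return o+r*(z-o[2])/r[2]
def box(x,y,z0,z1): return np.array([[a*x/2,b*y/2,z] for a in(-1,1) for b in(-1,1) for z in(z0,z1)])
M={'print':[box(.056,.044,0,.008),box(.056,.014,.008,.05)],'head':[box(.044,.036,0,.05)],
   'dock':[box(.072,.136,0,.024)],'tote':[box(.18,.24,0,.07)],'tray':[box(.2,.28,0,.022)],'bolt_top':[box(.028,.02,-.04,0)],
   'bolt_base':[box(.04,.13,0,.014)]}
def world(q,P,z=0):
    a=q[2]; R=np.array([[np.cos(a),-np.sin(a),0],[np.sin(a),np.cos(a),0],[0,0,1]]); return P@R.T+[q[0],q[1],z]
def fit(c,mask,parts,q0,z=0,S=4):
    """pose (x,y,yaw) whose drawn outline best covers the mask"""
    ys,xs=np.nonzero(mask); x0,y0=xs.min()-15,ys.min()-15; w,h=np.ptp(xs)+31,np.ptp(ys)+31
    m=np.zeros((h,w),np.uint8); m[ys-y0,xs-x0]=255
    m=cv2.resize(m,None,fx=S,fy=S,interpolation=cv2.INTER_LINEAR)>127
    def cost(q):
        im=np.zeros(m.shape,np.uint8)
        for P in parts:
            u=(proj(c,world(q,P,z))-[x0,y0]+.5)*S-.5
            cv2.fillConvexPoly(im,cv2.convexHull(np.round(u*16).astype(np.int32)),1,shift=4)
        im=im>0; return 1-(im&m).sum()/(im|m).sum()
    best=None
    for a in np.arange(0,np.pi,np.pi/6) if q0[2] is None else [q0[2]]:
        s=np.array([q0[0],q0[1],a]); 
        r=minimize(cost,s,method='Nelder-Mead',options=dict(initial_simplex=s+np.array([[0,0,0],[.012,0,0],[0,.012,0],[0,0,.25]]),xatol=1e-4,fatol=1e-4,maxiter=150))
        if best is None or r.fun<best.fun: best=r
    return best.x,1-best.fun
def shift(s,x,y,z,yaw=None):
    """units (20 mm / .12 rad) from the measured pose to a goal, tool axes now"""
    R=Ro.from_euler('xyz',s['tool_rot']).as_matrix(); d=R.T@(np.array([x,y,z])-s['ee_pos'])/.02
    t=0 if yaw is None else -((yaw-s['tool_rot'][2]+np.pi)%(2*np.pi)-np.pi)/.12
    return np.round(d,2),round(t,2)
E
cat > rough.py <<'E'
from h import *
import sys
c=cam("top"); im=grab_frame("top")
for l,zz in [('print0',.03),('headA',.03),('dock',.02),('tote',.0),('tray',0),('bolt_top',.0545),('bolt_base',0),('jar',.02),('glue',.04),('tape',.01)]:
    for d in silhouettes(l,"top"):
        if d['p']<.3: continue
        p=unproj(c,d['position'],zz); k=l.rstrip('0123AB'); k='head' if l=='headA' else k
        if k in M: q,i=fit(c,d['pixels'],M[k],(p[0],p[1],None),z=.0545 if k=='bolt_top' else 0)
        else: q,i=p,0
        print(l,round(d['p'],2),np.round(d['position']),np.round(q,3),round(i,2))
E
python3 rough.py
```

```text
print0 0.7 [253. 196.] [0.565 0.233 2.713] 0.94
print0 0.66 [230. 193.] [ 0.579  0.317 -0.118] 0.94
print0 0.62 [190. 260.] [0.353 0.445 1.44 ] 0.91
print0 0.58 [214. 221.] [0.487 0.372 0.528] 0.92
print0 0.55 [266. 226.] [0.466 0.186 2.555] 0.93
print0 0.5 [243. 225.] [0.472 0.273 3.18 ] 0.93
headA 0.65 [306. 217.] [0.493 0.053 3.45 ] 0.89
headA 0.46 [317. 163.] [ 0.678  0.021 -0.017] 0.2
dock 0.9 [318. 187.] [ 0.583  0.011 -0.135] 0.93
tote 0.92 [415. 211.] [ 0.51  -0.303  3.205] 0.98
tray 0.69 [242. 208.] [0.524 0.274 3.116] 0.76
bolt_base 0.9 [332. 163.] [ 0.688 -0.026  0.107] 0.93
bolt_base 0.4 [342. 220.] [ 0.528 -0.051  1.64 ] 0.43
bolt_base 0.35 [254. 198.] [0.602 0.222 1.298] 0.42
jar 0.7 [318. 186.] [0.595 0.019 0.02 ] 0
jar 0.6 [418. 211.] [ 0.504 -0.318  0.02 ] 0
glue 0.55 [278. 153.] [0.709 0.15  0.04 ] 0
tape 0.6 [366. 154.] [ 0.704 -0.151  0.01 ] 0
```

carry_out(plan=[0,0,-0.8,0.85,0,0,-0.8,0.85,0,0,-0.8,0.86,-0.7,1,0,0,-0.7,1,0,0,-0.7,1,0,0,-0.7,1,0,0,-0.7,1,0,0,-0.7,1,0,0,-0.7,1,0,0,-0.7,1,0,0,-0.7,1,0,0], jaw=0)

```text
time: 1.65
ee_pos: [0.3158, -0.4145, 0.2818]
tool_rot: [-3.141, 0.0, -3.141]
ft_force: [0.1, -0.3, 0.3]
gripper_width: 0.0153
finger_force: 0.0
```

carry_out(plan=[-0.7,1,0,0,-0.7,1,0,0,-0.7,1,0,0,-0.7,1,0,0,-0.7,1,0,0,-0.7,1,0,0,-0.7,1,0,0,-0.7,1,0,0,-0.7,1,0,0,-0.7,1,0,0,-0.7,1,0,0,-0.7,1,0,0])

```text
time: 2.65
ee_pos: [0.4836, -0.1743, 0.2818]
tool_rot: [-3.142, 0.001, -3.141]
ft_force: [0.0, -0.5, -0.6]
gripper_width: 0.0002
finger_force: 0.0
```

carry_out(plan=[-0.7,1,0,0,-0.7,1,0,0,-0.7,1,0,0,-0.7,1,0,0,-0.7,1,0,0,-0.7,1,0,0,-0.7,1,0,0,-0.7,1,0,0,0,0.7,0,0,0,0,0,0,0,0,0,0])

```text
time: 3.57
ee_pos: [0.5945, -0.0009, 0.2814]
tool_rot: [-3.141, -0.001, -3.14]
ft_force: [-1.2, -0.5, 0.4]
gripper_width: 0.0005
finger_force: 0.0
```

```bash
cat > look.py <<'E'
from h import *
import sys
s=sense(); print(s['time'],s['ee_pos'].round(4),s['tool_rot'].round(4)); c=cam("wrist",s); im=grab_frame("wrist")
cv2.imwrite(f"pics/{sys.argv[1]}.png",im)
Z={'print0':.03,'headA':.03,'dock':.02,'bolt_top':.0345,'bolt_base':0,'dock_hole0':.024,'dock_hole1':.024}
for l in sys.argv[2:]:
    if 'hole' in l:
        for d in tip_of(l,"wrist"): print(l,round(d['p'],2),np.round(d['position']),unproj(c,d['position'],.024).round(4))
        continue
    for d in silhouettes(l,"wrist"):
        if d['p']<.3: continue
        k='print' if 'print' in l else 'head' if 'head' in l else l
        ys,xs=np.nonzero(d['pixels']); edge=ys.min()<2 or xs.min()<2 or ys.max()>397 or xs.max()>637
        p=unproj(c,d['position'],Z.get(l,.02))
        q,i=fit(c,d['pixels'],M[k],(p[0],p[1],None),z=.0545 if k=='bolt_top' else 0) if k in M else (p,0)
        print(l,round(d['p'],2),np.round(d['position']),np.round(q,4),round(i,2),'EDGE' if edge else '')
E
python3 look.py w1 bolt_top bolt_base headA dock dock_hole0 dock_hole1 print0 jar glue tape
```

```text
3.5667 [ 0.5945 -0.0009  0.2814] [-3.1414e+00 -7.0000e-04 -3.1398e+00]
bolt_base 0.76 [320. 223.] [0.6314 0.0359 0.9594] 0.29 
headA 0.88 [360. 101.] [0.4944 0.0553 3.4443] 0.94 
dock 0.96 [330. 168.] [ 0.5851  0.0138 -0.1178] 0.98 
dock_hole0 0.85 [308. 164.] [ 0.5784 -0.0148  0.024 ]
dock_hole0 0.68 [354. 167.] [0.5826 0.0506 0.024 ]
dock_hole1 0.85 [308. 164.] [ 0.5784 -0.0148  0.024 ]
dock_hole1 0.68 [354. 167.] [0.5826 0.0506 0.024 ]
print0 0.91 [624.  11.] [0.3595 0.4471 1.8716] 0.51 EDGE
print0 0.78 [578. 106.] [0.4889 0.3762 3.6885] 0.95 
print0 0.75 [480. 151.] [ 0.5667  0.237  -0.4785] 0.95 
print0 0.65 [455.  80.] [0.4664 0.1892 2.5538] 0.97 
print0 0.64 [516.  91.] [0.4742 0.277  3.2007] 0.97 
print0 0.58 [532. 169.] [0.5809 0.3212 3.0662] 0.97 
jar 0.87 [314.  16.] [ 0.3862 -0.0062  0.02  ] 0 EDGE
glue 0.37 [101. 113.] [ 0.5058 -0.3102  0.02  ] 0 EDGE
tape 0.35 [500. 126.] [0.5236 0.2593 0.02  ] 0
```

View pics/w1.png

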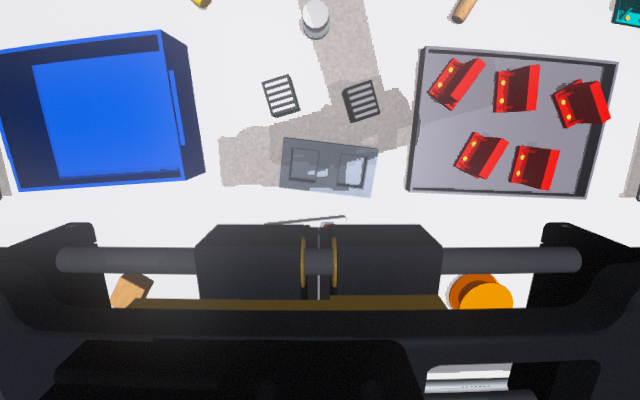

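The wrist view shows the tray right (5 brackets), both heads at (281,96) and (360,101), and the dock at (330,168). The switch is partly hidden behind the gripper, so I'll check it with the scene camera.

```bash
python3 - <<'E'
from h import *
c=cam("scene"); im=grab_frame("scene")
for l,zz in (("bolt_base",0),("bolt_top",.0545),("dock",0)):
    for d in silhouettes(l,"scene")[:2]:
        p=unproj(c,d['position'],max(zz-.02,.01))
        print(l,d['p'],d['position'],fit(c,d['pixels'],M[l],(p[0],p[1],None),z=zz))
for d in tip_of("bolt_top","scene"): print(d,unproj(c,d['position'],.0545))
# orange blob near the switch
hsv=cv2.cvtColor(im,cv2.COLOR_BGR2HSV); m=cv2.inRange(hsv,(5,150,80),(22,255,255)); n,L,st,ce=cv2.connectedComponentsWithStats(m)
for i in range(1,n):
    if st[i,4]>30:
        p=unproj(c,ce[i],.035); print(st[i],ce[i].round(1),p.round(3), fit(c,L==i,M['bolt_top'],(p[0],p[1],.107),z=.0545) if 300<ce[i][0]<370 else '')
E
```

```text
bolt_base 0.82 [326.5, 252.9] (array([ 0.68557402, -0.02217916,  0.11680639]), np.float64(0.8597453906935909))
bolt_base 0.26 [331.5, 201.4] (array([0.45071391, 0.06428273, 1.4211836 ]), np.float64(0.6479343441368758))
bolt_top 0.59 [270.4, 265.4] (array([ 0.73574921, -0.1723669 ,  2.32586213]), np.float64(0.3479346345891965))
bolt_top 0.52 [337.3, 241.9] (array([0.67905107, 0.01533386, 0.02108183]), np.float64(0.8551976087678512))
dock 0.82 [324.3, 224.5] (array([0.5806912 , 0.01029753, 3.02247412]), np.float64(0.9386789946330836))
{'position': [334.9, 242.0], 'p': 0.43} [0.69393368 0.00764171 0.0545    ]
[333 235   9  17  96] [337.4 242.6] [0.678 0.02  0.035] (array([ 0.68048975,  0.01833655, -0.29929459]), np.float64(0.5926219754065847))
[ 429  247   39   36 1021] [448.3 264.2] [0.817 0.261 0.035]
```

carry_out(plan=[-1,0.7,0,0,-1,0.7,0,0,-1,0.7,0,0,-1,0.7,0,0,-0.33,0.15,0,-0.88,0,0,1,0,0,0,1,0,0,0,1,0,0,0,1,0,0,0,1,0,0,0,1,0,0,0,1,0])

```text
time: 5.37
ee_pos: [0.6816, 0.0578, 0.1405]
tool_rot: [-3.142, -0.0, -3.035]
ft_force: [-0.3, -0.8, 0.4]
gripper_width: 0.0005
finger_force: 0.0
```

carry_out(plan=[0,0,1,0,0,0,1,0,0,0,0,0,0,0,0,0])

```text
time: 5.7
ee_pos: [0.6811, 0.0575, 0.1005]
tool_rot: [-3.141, -0.003, -3.035]
ft_force: [-0.4, -0.3, 1.2]
gripper_width: 0.0
finger_force: 0.0
```

```bash
python3 - <<'E'
from h import *
s=sense(); print(s['ee_pos'],s['tool_rot'],s['ft_force']); im=grab_frame("scene"); cv2.imwrite("pics/s1.png",cv2.resize(im[180:300,250:450],None,fx=4,fy=4,interpolation=cv2.INTER_CUBIC))
E
```

```text
[0.68113152 0.05749003 0.10054596] [-3.14070909e+00 -2.60170525e-03 -3.03512927e+00] [-0.39898524 -0.2943971   1.16306729]
```

View pics/s1.png

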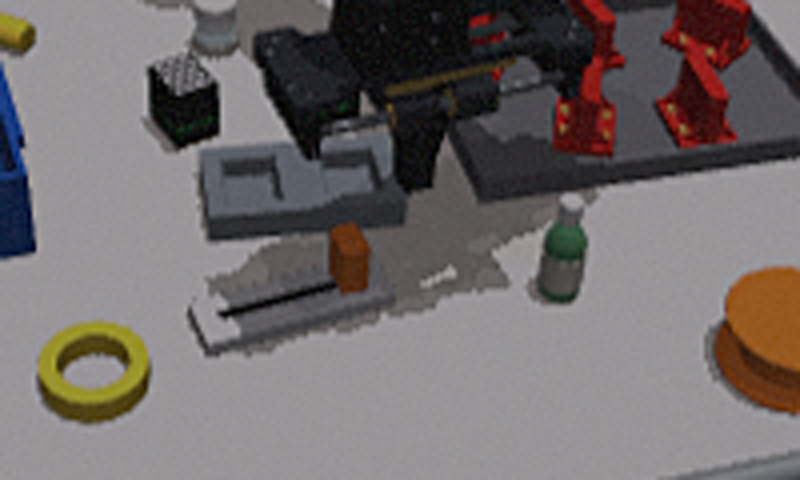

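The closed fingertips hang just left of the grip (crop 415,185), and the grip is at the RUN end (350,258). Next: lower and push.

carry_out(plan=[0,0,1,0,0,0,1,0,0,0,1,0,0,-0.6,0,0,0,-0.6,0,0,0,-0.6,0,0,0,-0.6,0,0,0,-0.6,0,0,0,-0.6,0,0,0,-0.6,0,0,0,-0.3,0,0,0,0,0,0])

```text
time: 6.75
ee_pos: [0.6912, -0.0339, 0.0418]
tool_rot: [-3.141, 0.0, -3.038]
ft_force: [0.2, 0.5, 0.2]
gripper_width: 0.0002
finger_force: 0.0
```

carry_out(plan=[0,-0.15,0,0,0,0,0,0])

```text
time: 6.92
ee_pos: [0.691, -0.0352, 0.0412]
tool_rot: [-3.141, -0.001, -3.036]
ft_force: [0.0, -0.1, -0.4]
gripper_width: 0.0005
finger_force: 0.0
```

carry_out(plan=[0,-0.1,0,0,0,0,0,0])

```text
time: 7.08
ee_pos: [0.6912, -0.0366, 0.0411]
tool_rot: [3.141, -0.001, -3.035]
ft_force: [0.0, -0.1, 0.9]
gripper_width: 0.001
finger_force: 0.2
```

carry_out(plan=[0,-0.15,0,0,0,0,0,0])

```text
time: 7.25
ee_pos: [0.6916, -0.0397, 0.0412]
tool_rot: [3.141, -0.001, -3.035]
ft_force: [-0.8, 0.8, -0.8]
gripper_width: 0.0003
finger_force: 0.6
```

carry_out(plan=[0,-0.15,0,0,0,0,0,0])

```text
time: 7.42
ee_pos: [0.6918, -0.0411, 0.0412]
tool_rot: [3.139, -0.001, -3.036]
ft_force: [-2.4, 6.5, 0.1]
gripper_width: 0.0002
finger_force: 3.1
```

```bash
python3 - <<'E'
from h import *
s=sense(); print(s['ee_pos'],s['tool_rot'],s['ft_force']); im=grab_frame("scene"); cv2.imwrite("pics/s2.png",cv2.resize(im[180:300,250:450],None,fx=4,fy=4,interpolation=cv2.INTER_CUBIC))
E
```

```text
[ 0.69177192 -0.04113036  0.0412283 ] [ 3.13928303e+00 -6.41631286e-04 -3.03555867e+00] [-2.42934226  6.50773389  0.12617426]
```

View pics/s2.png

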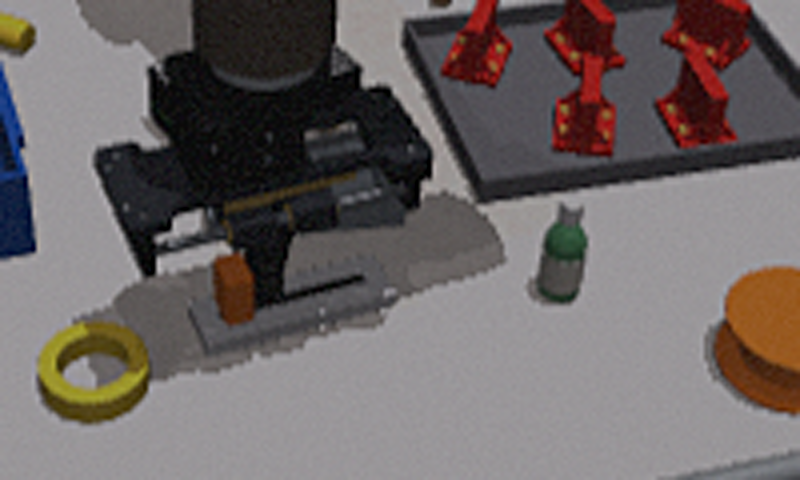

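The switch reached its HOLD stop (6.5 N reaction; grip at crop (233,290), the far left end of the slot). Now I'll back off and look at the heads and dock.

carry_out(plan=[0,0.4,0,0,0,0,-1,0,0,0,-1,0,0,0,-1,0,0,0,-1,0,0,0,-1,0,0,0,-1,0,0,0,-1,0,0,0,-1,0,1,0.4,-1,0,1,0.4,0,0,1,0.4,0,0], jaw=0.75)

```text
time: 8.47
ee_pos: [0.6294, -0.0173, 0.2233]
tool_rot: [-3.141, 0.004, -3.036]
ft_force: [-0.4, -0.4, 0.2]
gripper_width: 0.0637
finger_force: 0.0
```

carry_out(plan=[1,0.4,0,0.88,0.6,0,0,0,0,0,0,0,0,0,0,0])

```text
time: 8.8
ee_pos: [0.5966, -0.0115, 0.2224]
tool_rot: [-3.141, 0.002, -3.14]
ft_force: [1.1, -0.8, -0.2]
gripper_width: 0.0654
finger_force: 0.0
```

```bash
python3 look.py w2 headA headB dock dock_hole0 print0; python3 - <<'E'
from h import *
E
```

```text
8.8 [ 0.5966 -0.0115  0.2224] [-3.1413e+00  1.7000e-03 -3.1402e+00]
headA 0.96 [379.  90.] [0.4938 0.0553 3.4771] 0.96 
headB 0.73 [284.  86.] [ 0.4874 -0.05    3.4421] 0.98 
headB 0.58 [619. 101.] [0.4885 0.369  0.6558] 0.66 EDGE
dock 0.72 [339. 174.] [0.585  0.0133 3.0251] 0.98 
dock_hole0 0.82 [367. 172.] [0.583  0.0495 0.024 ]
dock_hole0 0.73 [311. 170.] [ 0.5811 -0.0203  0.024 ]
print0 0.95 [487.  70.] [0.4664 0.1895 2.5566] 0.96 
print0 0.95 [514. 155.] [ 0.5667  0.2376 -0.4518] 0.97 
print0 0.92 [617. 100.] [0.4887 0.3764 0.5791] 0.71 EDGE
print0 0.79 [558.  82.] [0.4739 0.2777 3.1866] 0.97 
print0 0.6 [574. 171.] [ 0.5811  0.3217 -0.0831] 0.97
```

View pics/w2.png

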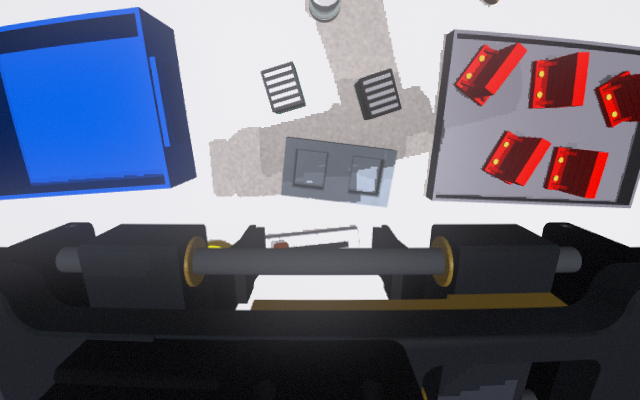

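Both heads are clear: B at (283,87) and A at (379,93), yaw about 0.3; dock yaw is about -0.117. I'll go for head B first.

carry_out(plan=[1,-0.35,0.8,0,1,-0.35,0.8,0,1,-0.35,0.8,0,1,-0.35,0.8,0,1,-0.35,0.8,0,0.46,-0.18,0,-0.84,0,0,0,-0.83,0,0,0,-0.83,0,0,0,0,0,0,0,0])

```text
time: 9.93
ee_pos: [0.4877, -0.0502, 0.1415]
tool_rot: [-3.142, 0.0, -2.844]
ft_force: [-0.4, 0.5, -0.1]
gripper_width: 0.0649
finger_force: 0.0
```

```bash
python3 - <<'E'
from h import *
s=sense();print(s['ee_pos'],s['tool_rot'],shift(s,.4874,-.050,.037,-2.84))
E
python3 look.py w3 headB headA dock
```

```text
[ 0.48769747 -0.05015741  0.14150528] [-3.14153725e+00  8.79631669e-05 -2.84374151e+00] (array([0.01, 0.01, 5.23]), np.float64(-0.03))
9.9333 [ 0.4877 -0.0502  0.1415] [-3.1415e+00  1.0000e-04 -2.8437e+00]
headB 0.86 [320. 203.] [ 0.4877 -0.0497  0.2801] 0.94 
headA 0.78 [417. 224.] [ 0.4797  0.0441 -0.2881] 0.57 
dock 0.63 [330. 288.] [ 0.6128 -0.0091  0.3004] 0.51
```

carry_out(plan=[0,0,0.9,0,0,0,0.9,0,0,0,0.9,0,0,0,0.9,0,0,0,0.9,0,0,0,0.73,0,0,0,0,0,0,0,0,0])

```text
time: 10.8
ee_pos: [0.4871, -0.0502, 0.0365]
tool_rot: [-3.142, -0.002, -2.841]
ft_force: [-0.7, 0.9, -0.1]
gripper_width: 0.0653
finger_force: 0.0
```

carry_out(plan=[0,0,0,0,0,0,0,0,0,0,0,0,0,0,0,0,0,0,0,0,0,0,0,0,0,0,0,0], jaw=0, newtons=25)

```text
time: 11.38
ee_pos: [0.4876, -0.0501, 0.0374]
tool_rot: [-3.141, 0.001, -2.841]
ft_force: [-0.7, 0.8, 2.5]
gripper_width: 0.0358
finger_force: 24.9
```

carry_out(plan=[0,0,-0.7,0,0,0,-0.7,0,0,0,-0.7,0,0,0,0,0])

```text
time: 11.72
ee_pos: [0.4889, -0.0499, 0.0811]
tool_rot: [-3.141, 0.005, -2.84]
ft_force: [0.5, 0.1, -0.9]
gripper_width: 0.0363
finger_force: 24.9
```

```bash
python3 - <<'E'
from h import *
s=sense();print(s['ee_pos'],s['tool_rot'],s['gripper_width'],s['finger_force'],s['ft_force'])
c=cam("wrist",s); im=grab_frame("wrist"); cv2.imwrite("pics/w4.png",im)
zt=s['ee_pos'][2]-.037
for d in silhouettes("headB","wrist")[:2]: 
    p=s['ee_pos']; q,i=fit(c,d['pixels'],M['head'],(p[0],p[1],.28),z=zt); print(d['p'],d['position'],q,i)
E
```

```text
[ 0.48894894 -0.0499014   0.08108717] [-3.1407427   0.00490914 -2.8404481 ] 0.036291547994868695 24.87183670978993 [ 0.49494049  0.07211255 -0.92956629]
0.92 [320.9, 232.5] [ 0.48804236 -0.04972502  0.30070689] 0.6622495544004703
0.27 [323.3, 294.5] [ 0.49043447 -0.04685592  0.30300615] 0.2035750341469208
```

carry_out(plan=[0,0,0,0.87,0,0,0,0.87,0,0,0,0.87,0,0,0,0.87,-0.88,0.39,0,0,-0.88,0.39,0,0,-0.88,0.39,0,0,-0.88,0.39,0,0,-0.88,0.4,0,0,0,0,0,0,0,0,0,0,0,0,0,0])

```text
time: 12.82
ee_pos: [0.5778, -0.0217, 0.0774]
tool_rot: [-3.141, -0.003, 3.024]
ft_force: [-0.1, -0.1, -0.3]
gripper_width: 0.0358
finger_force: 24.9
```

```bash
python3 - <<'E'
from h import *
s=sense();print(s['ee_pos'],s['tool_rot'],s['gripper_width'],s['ft_force'],shift(s,.5809,-.0213,.043,-3.2586))
im=grab_frame("wrist"); cv2.imwrite("pics/w5.png",im[100:330,200:500].repeat(2,0).repeat(2,1))
E
```

```text
[ 0.57784765 -0.02166804  0.07738908] [-3.14081807 -0.00342775  3.02416789] 0.03584117876832719 [-0.10895722 -0.11686499 -0.27860021] (array([-0.16,  0.04,  1.72]), np.float64(-0.0))
```

View pics/w5.png

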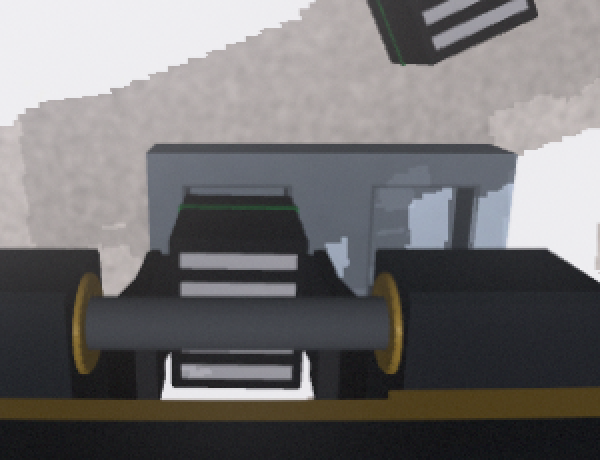

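The head hovers squarely over hole0 (left socket, crop 240,190), and the neighbouring socket is free. I'll correct the small offset and lower gently.

carry_out(plan=[-0.16,0.04,0,0,0,0,0.6,0,0,0,0.2,0,0,0,0.15,0,0,0,0,0])

```text
time: 13.28
ee_pos: [0.5818, -0.0213, 0.0593]
tool_rot: [-3.141, -0.002, 3.024]
ft_force: [-0.3, 0.7, -1.4]
gripper_width: 0.0358
finger_force: 24.9
```

carry_out(plan=[0,0,0.15,0,0,0,0.1,0,0,0,0,0])

```text
time: 13.53
ee_pos: [0.583, -0.0213, 0.0581]
tool_rot: [-3.141, 0.001, 3.026]
ft_force: [-5.3, -0.1, 13.6]
gripper_width: 0.0357
finger_force: 24.9
```

carry_out(plan=[0.06,0,-0.12,0,0.06,0,0,0,0,0,0.12,0,0,0,0.1,0,0,0,0,0])

```text
time: 13.95
ee_pos: [0.5817, -0.0211, 0.0572]
tool_rot: [-3.141, 0.004, 3.027]
ft_force: [-6.0, -2.0, 22.4]
gripper_width: 0.0356
finger_force: 25.0
```

carry_out(plan=[0.05,0,-0.15,0,0.05,0,0,0,0,0,0,0,0,0,0.1,0,0,0,0.1,0,0,0,0,0])

```text
time: 14.45
ee_pos: [0.5808, -0.0206, 0.0569]
tool_rot: [-3.141, 0.006, 3.027]
ft_force: [-5.8, -1.0, 24.4]
gripper_width: 0.0359
finger_force: 25.0
```

carry_out(plan=[0.05,0,-0.15,0,0.05,0,0,0,0,0,0,0,0,0,0.1,0,0,0,0,0])

```text
time: 14.87
ee_pos: [0.5789, -0.0198, 0.0554]
tool_rot: [3.14, 0.006, 3.026]
ft_force: [1.9, 2.5, 3.4]
gripper_width: 0.0357
finger_force: 2.5
```

```bash
python3 - <<'E'
from h import *
s=sense();print(s['ee_pos'],s['tool_rot'],s['gripper_width'],s['ft_force'],s['moment'])
im=grab_frame("wrist"); cv2.imwrite("pics/w6.png",cv2.resize(im[140:330,230:430],None,fx=3,fy=3))
E
```

```text
[ 0.57886515 -0.0197683   0.05536157] [3.14014794 0.00636835 3.02578695] 0.03572470173282895 [1.85654614 2.47084667 3.37750055] [ 0.64322325 -0.30653081  0.04993858]
```

View pics/w6.png

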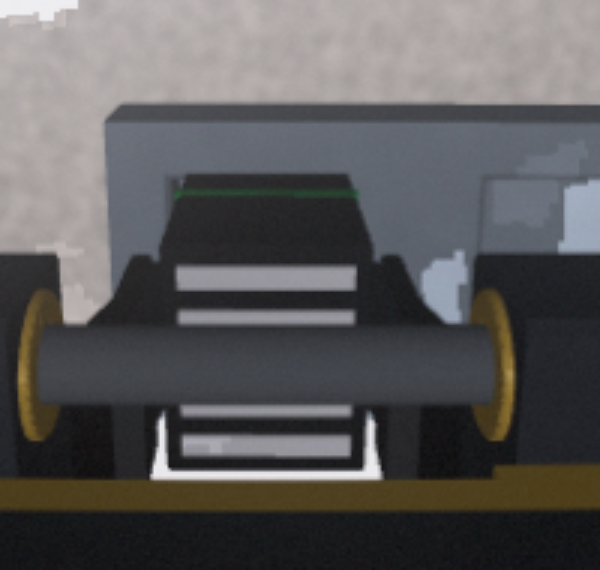

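The head's foot is in the mouth, with a small gap on the hole's left side (crop 170,180), so the head sits about 1–2 mm too far to +y. The grip has just slackened, so I'll let it recover, then nudge.

carry_out(plan=[0,0,0,0,0,0,0,0,0,-0.05,0,0,0,0,0.1,0,0,0,0,0])

```text
time: 15.33
ee_pos: [0.5777, -0.0206, 0.0529]
tool_rot: [3.141, 0.003, 3.026]
ft_force: [-2.6, 3.2, 14.0]
gripper_width: 0.0359
finger_force: 25.0
```

carry_out(plan=[0,-0.03,0,0,0,0,0.1,0,0,0,0,0])

```text
time: 15.58
ee_pos: [0.5791, -0.0212, 0.0513]
tool_rot: [3.141, 0.007, 3.026]
ft_force: [2.7, 0.8, 12.4]
gripper_width: 0.0358
finger_force: 25.0
```

carry_out(plan=[0,0,0.15,0,0,0,0.15,0,0,0,0,0])

```text
time: 15.83
ee_pos: [0.5819, -0.0216, 0.0465]
tool_rot: [3.14, 0.013, 3.027]
ft_force: [6.6, -1.0, 13.8]
gripper_width: 0.0353
finger_force: 25.0
```

carry_out(plan=[0,0,0.15,0,0,0,0.15,0,0,0,0,0])

```text
time: 16.08
ee_pos: [0.5836, -0.0218, 0.0411]
tool_rot: [3.14, 0.016, 3.028]
ft_force: [7.9, -3.3, 13.6]
gripper_width: 0.0358
finger_force: 25.0
```

carry_out(plan=[-0.1,0,0,0,0,0,0.1,0,0,0,0.1,0,0,0,0,0])

```text
time: 16.42
ee_pos: [0.5844, -0.0219, 0.0387]
tool_rot: [3.14, 0.014, 3.028]
ft_force: [1.0, -0.6, 25.0]
gripper_width: 0.0358
finger_force: 25.0
```

```bash
python3 - <<'E'
from h import *
s=sense();print(s['ee_pos'],s['tool_rot'],s['gripper_width'],s['ft_force'],s['moment'])
im=grab_frame("wrist"); a=im[140:330,230:430]; b=grab_frame("scene")[190:280,270:370]
cv2.imwrite("pics/w7.png",np.hstack([cv2.resize(a,(400,380)),cv2.resize(b,(400,380))]))
E
```

```text
[ 0.58439867 -0.02187181  0.03869   ] [3.14049167 0.01381645 3.02843756] 0.03582491214291322 [ 1.0094372  -0.61524823 25.04932773] [-0.35078844 -0.45635687 -0.03823015]
```

View pics/w7.png

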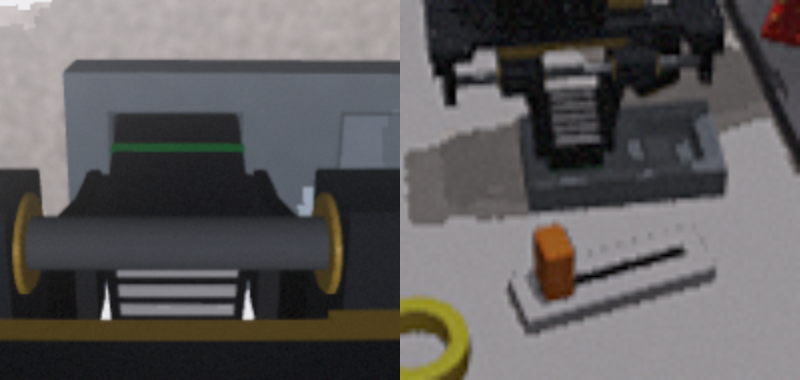

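The head looks to be in the socket, with a 25 N reaction. Release and inspect.

carry_out(plan=[0,0,-0.1,0,0,0,0,0,0,0,0,0,0,0,0,0,0,0,-0.7,0,0,0,-0.7,0,0,0,-0.7,0,0,0,-0.7,0,0,0,-0.7,0,0,0,0,0], jaw=0.58)

```text
time: 17.35
ee_pos: [0.5781, -0.0222, 0.1057]
tool_rot: [-3.142, 0.001, 3.025]
ft_force: [1.2, -0.2, 0.8]
gripper_width: 0.0505
finger_force: 0.0
```

carry_out(plan=[0.7,0,-1,0,0.7,0,-0.8,0,0.7,0,-0.8,0,0,0,0,0,0,0,0,0], jaw=0.75)

```text
time: 17.77
ee_pos: [0.5353, -0.0172, 0.156]
tool_rot: [-3.141, -0.002, 3.025]
ft_force: [0.1, 0.2, 0.2]
gripper_width: 0.0644
finger_force: 0.0
```

```bash
python3 - <<'E'
from h import *
s=sense();print(s['ee_pos'],s['tool_rot'],s['gripper_width'],s['ft_force'],s['moment'])
c=cam("wrist",s); im=grab_frame("wrist"); cv2.imwrite("pics/w8.png",im[20:330,150:550].repeat(2,0).repeat(2,1)[:600])
for d in silhouettes("headB","wrist")[:3]:
    p=unproj(c,d['position'],.04)
    print(d['p'],d['position'],[fit(c,d['pixels'],[box(.044,.036,.0,.05-(.018 if z else 0))],(p[0],p[1],-.117 if z else .3),z=z) for z in (.024,0)])
for d in silhouettes("dock","wrist")[:1]: print(fit(c,d['pixels'],M['dock'],(.585,.0135,-.117)))
E
```

```text
[ 0.53533964 -0.01720077  0.15597924] [-3.14148287e+00 -1.57843910e-03  3.02462710e+00] 0.06444286618132891 [0.05823718 0.1576317  0.21242457] [-0.00598859 -0.01033419 -0.03399817]
0.76 [321.7, 234.4] [(array([ 0.55639238, -0.01786425, -0.11752103]), np.float64(0.58844053888153)), (array([ 0.58162174, -0.02074344, -0.11274711]), np.float64(0.5041635335728409))]
(array([ 0.585 ,  0.0135, -0.117 ]), np.float64(0.0))
```

View pics/w8.png

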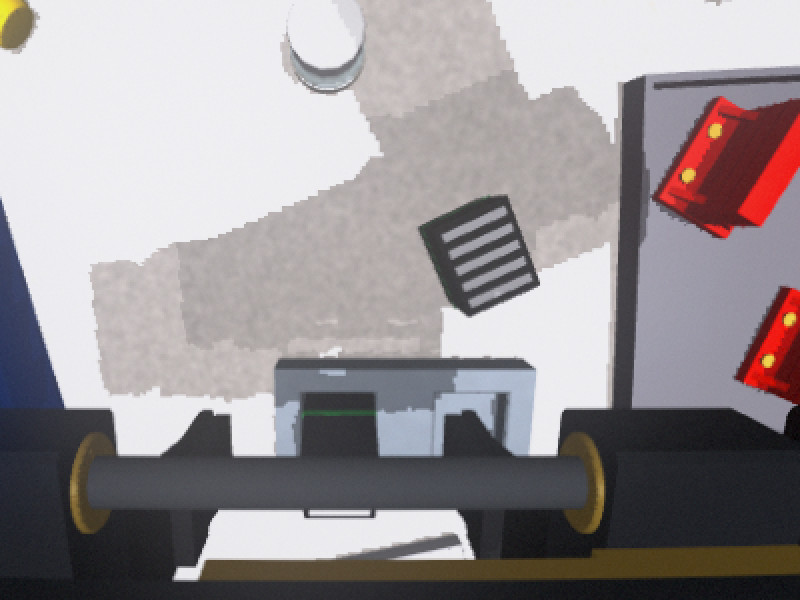

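Head B stands in the socket (340,430). I'll confirm it is home by pressing its top (expected at z = 0.056) with shut fingers.

carry_out(plan=[-0.8,0.05,0,0,-0.8,0,0,0,-0.7,0,0,0,0,0,0,0,0,0,0,0,0,0,0.8,0,0,0,0.8,0,0,0,0.8,0,0,0,0.8,0,0,0,0.8,0,0,0,0,0], jaw=0)

```text
time: 18.83
ee_pos: [0.5819, -0.0218, 0.0784]
tool_rot: [-3.14, -0.0, 3.027]
ft_force: [-1.4, 0.5, 10.0]
gripper_width: 0.0035
finger_force: 4.7
```

carry_out(plan=[0,0,0.2,0,0,0,0.2,0,0,0,0,0])

```text
time: 19.08
ee_pos: [0.5828, -0.022, 0.0775]
tool_rot: [-3.139, 0.003, 3.029]
ft_force: [-13.8, 2.1, 43.7]
gripper_width: 0.0007
finger_force: 21.7
```

carry_out(plan=[0,0,0.1,0,0,0,0.1,0,0,0,0,0])

```text
time: 19.33
ee_pos: [0.583, -0.0221, 0.0772]
tool_rot: [-3.139, 0.005, 3.03]
ft_force: [-19.8, 3.7, 61.4]
gripper_width: 0.0008
finger_force: 30.7
```

carry_out(plan=[0,0,-0.5,0,0,0,-1,0,1,0,-1,0,1,0,-1,0,1,0,-0.6,0,1,0,-0.6,0,1,0,0,0,0,0,0,0,0,0,0,0], jaw=0.75)

```text
time: 20.08
ee_pos: [0.4814, -0.01, 0.159]
tool_rot: [3.141, -0.0, 3.025]
ft_force: [0.1, 1.0, -0.3]
gripper_width: 0.0527
finger_force: 0.0
```

```bash
python3 - <<'E'
from h import *
for n in ("wrist","scene","top"):
    s=sense(); c=cam(n,s); im=grab_frame(n)
    if n=="wrist": print(s['ee_pos']); a=im[150:340,220:420]
    if n=="scene": b=im[180:280,265:365]
    for d in silhouettes("headB",n)[:3]:
        p=unproj(c,d['position'],.04); print(n,d['p'],d['position'],p,d['pixels'].sum())
        if abs(p[1]+.02)<.04:
          for zb in (.006,.011,.016):
            print(zb,fit(c,d['pixels'],[box(.044,.036,.024-zb,.05)],(.5815,-.0213,-.117),z=zb))
cv2.imwrite("pics/w9.png",np.hstack([cv2.resize(a,(400,380)),cv2.resize(b,(400,380))]))
E
```

```text
[ 0.48141084 -0.00996416  0.15904257]
wrist 0.68 [319.5, 289.0] [ 0.58067006 -0.0196792   0.04      ] 873
0.006 (array([ 0.59427409, -0.02244048, -0.12103004]), np.float64(0.6056077238460521))
0.011 (array([ 0.59429089, -0.02218567, -0.11923778]), np.float64(0.599162559427749))
0.016 (array([ 0.59414247, -0.02177577, -0.09883925]), np.float64(0.5932962819352893))
scene 0.65 [315.2, 220.9] [ 0.58621452 -0.01661311  0.04      ] 299
0.006 (array([ 0.57867188, -0.0223043 , -0.08063258]), np.float64(0.9123095924248662))
0.011 (array([ 0.58335486, -0.02331669, -0.08520294]), np.float64(0.9316273490603758))
0.016 (array([ 0.58527753, -0.02431008, -0.0763137 ]), np.float64(0.8899737138565528))
top 0.57 [308.6, 187.2] [0.59088159 0.04953218 0.04      ] 527
```

View pics/w9.png

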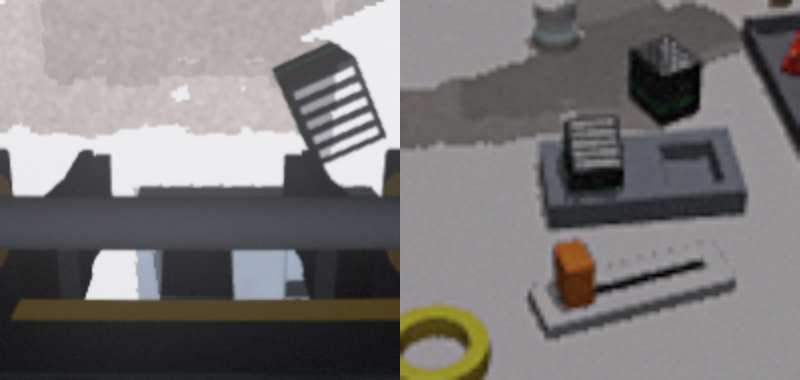

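Compared with head A (660,85), the docked head (590,150) tilts slightly and sits about 5–10 mm high, so it is jammed. I'll pull it out, stand it on the table to straighten, and redo it with averaged readings.

carry_out(plan=[-1,0,0,0,-1,0,0,0,-1,0,0,0,-1,0,0,0,-1,0,0,0,0,0,0.9,0,0,0,0.9,0,0,0,0.9,0,0,0,0.9,0,0,0,0.9,0,0,0,0.8,0,0,0,0,0])

```text
time: 21.38
ee_pos: [0.5798, -0.0221, 0.0489]
tool_rot: [-3.14, -0.008, 3.023]
ft_force: [-1.6, 0.6, -0.2]
gripper_width: 0.0652
finger_force: 0.0
```

carry_out(plan=[0,0,0,0,0,0,0,0,0,0,0,0,0,0,0,0,0,0,-0.5,0,0,0,-0.5,0,0,0,-0.7,0,0,0,-0.7,0,0,0,-0.7,0,0,0,0,0,0,0,0,0], jaw=0, newtons=40)

```text
time: 22.3
ee_pos: [0.5826, -0.0214, 0.1165]
tool_rot: [3.14, 0.003, 3.024]
ft_force: [0.1, 0.3, -2.0]
gripper_width: 0.035
finger_force: 40.0
```

```bash
cat >> h.py <<'E'
def avg(n=4):
    L=[]
    for _ in range(n): L.append(sense()); grab_frame("wrist")
    s=L[-1]; s['ee_pos']=np.mean([l['ee_pos'] for l in L],0)
    R=Ro.from_euler('xyz',[l['tool_rot'] for l in L]).mean(); s['tool_rot']=R.as_euler('xyz'); return s
E
python3 - <<'E'
from h import *
s=avg();print(s['ee_pos'],s['tool_rot'],s['gripper_width'],s['finger_force'],s['ft_force'])
im=grab_frame("wrist"); a=im[140:330,220:420]; b=grab_frame("scene")[170:270,265:365]
cv2.imwrite("pics/w10.png",np.hstack([cv2.resize(a,(400,380)),cv2.resize(b,(400,380))]))
E
```

```text
[ 0.5818417  -0.02153996  0.11518975] [3.14113338e+00 2.58958537e-04 3.02431689e+00] 0.035212955383323946 39.99949336051941 [-0.06365549 -0.55584886 -0.72357648]
```

View pics/w10.png

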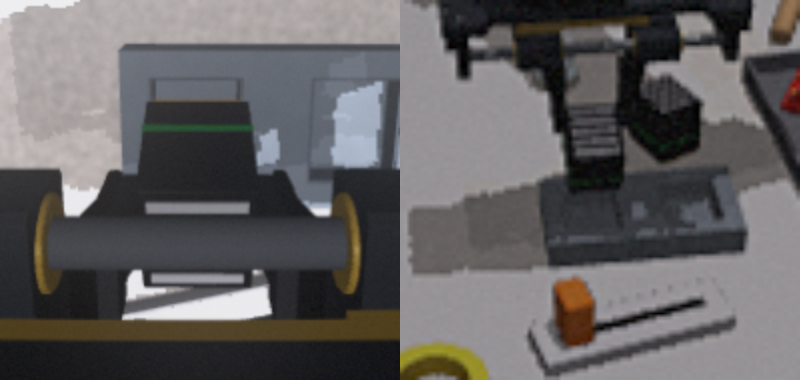

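Head B is out; its brass foot shows at (195,100), so it is tilted in the grip. I'll stand it on the table to square it.

carry_out(plan=[0.88,-0.39,0,0,0.88,-0.39,0,0,0.88,-0.39,0,0,0.88,-0.39,0,0,0.88,-0.39,0,0,0,0,0.9,0,0,0,0.9,0,0,0,0.9,0,0,0,0.7,0,0,0,0,0])

```text
time: 23.43
ee_pos: [0.4918, -0.0503, 0.0492]
tool_rot: [-3.14, 0.002, 3.027]
ft_force: [-3.8, -2.3, 16.7]
gripper_width: 0.0359
finger_force: 40.0
```

carry_out(plan=[0,0,0.2,0,0,0,0.1,0,0,0,0,0])

```text
time: 23.68
ee_pos: [0.4931, -0.0503, 0.0475]
tool_rot: [-3.14, 0.006, 3.029]
ft_force: [-10.6, -0.8, 44.6]
gripper_width: 0.0356
finger_force: 40.0
```

carry_out(plan=[0,0,-0.15,0,0,0,0,0,0,0,0,0,0,0,0,0,0,0,-0.9,0,0,0,-0.9,0,0,0,-0.5,0,0,0,0,0], jaw=0.7)

```text
time: 24.35
ee_pos: [0.4915, -0.0499, 0.0912]
tool_rot: [3.141, 0.003, 3.025]
ft_force: [0.5, -0.3, 0.3]
gripper_width: 0.0607
finger_force: 0.0
```

carry_out(plan=[0,0,0,0,0,0,0,0,0,0,0,0,0,0,0,0,0,0,0,0,0,0,0.5,0,0,0,0,0], jaw=0)

```text
time: 24.93
ee_pos: [0.489, -0.0502, 0.0785]
tool_rot: [-3.141, -0.003, 3.024]
ft_force: [-0.3, 0.6, -0.2]
gripper_width: 0.0225
finger_force: 0.0
```

carry_out(plan=[0,0,0.3,0,0,0,0.1,0,0,0,0,0])

```text
time: 25.18
ee_pos: [0.4897, -0.0501, 0.0714]
tool_rot: [-3.141, -0.001, 3.025]
ft_force: [-0.4, -0.0, 0.7]
gripper_width: 0.004
finger_force: 0.0
```

carry_out(plan=[0,0,0.15,0,0,0,0.1,0,0,0,0,0])

```text
time: 25.43
ee_pos: [0.4899, -0.0501, 0.0666]
tool_rot: [-3.141, -0.001, 3.024]
ft_force: [-0.2, -0.5, 1.4]
gripper_width: 0.0004
finger_force: 0.0
```

carry_out(plan=[0,0,0.15,0,0,0,0.1,0,0,0,0,0])

```text
time: 25.68
ee_pos: [0.49, -0.05, 0.0616]
tool_rot: [-3.141, -0.0, 3.025]
ft_force: [0.3, -0.7, -1.1]
gripper_width: 0.0007
finger_force: 0.0
```

carry_out(plan=[0,0,0.1,0,0,0,0,0])

```text
time: 25.85
ee_pos: [0.4905, -0.0501, 0.0614]
tool_rot: [-3.141, 0.001, 3.026]
ft_force: [-3.8, 1.1, 12.1]
gripper_width: 0.0006
finger_force: 5.7
```

Head height is 50 mm, so home means a contact reading of about 0.067. Re-measuring head and dock from one viewpoint.

carry_out(plan=[0,0,-1,0,0,0,-1,0,0,0,-1,0,-1,0.7,-1,0,-1,0.7,-1,0,-1,0.7,-1,0,-1,0.7,-1,0,-0.2,0.2,-0.5,0,0,0,0,0,0,0,0,0,0,0,0,0], jaw=0.7)

```text
time: 26.77
ee_pos: [0.5791, -0.0006, 0.2086]
tool_rot: [-3.141, -0.003, 3.024]
ft_force: [-0.1, -0.2, 0.1]
gripper_width: 0.0594
finger_force: 0.0
```

```bash
python3 - <<'E'
from h import *
s=avg(4); c=cam("wrist",s); print(s['ee_pos'],s['tool_rot'])
im=grab_frame("wrist"); cv2.imwrite("pics/w11.png",im[20:260,200:500].repeat(2,0).repeat(2,1))
for l in ("headA","headB","dock"):
  for d in silhouettes(l,"wrist"):
    p=unproj(c,d['position'],.025)
    if d['p']>.4: print(l,d['p'],d['position'],fit(c,d['pixels'],M[l.rstrip('AB')],(p[0],p[1],None)))
for d in tip_of("dock_hole0","wrist"): print(d,unproj(c,d['position'],.024))
E
```

```text
[ 0.57918117 -0.00074432  0.20869672] [-3.14094360e+00 -2.72184265e-03  3.02405738e+00]
headA 0.9 [361.3, 104.7] (array([0.49381481, 0.05486012, 0.34170723]), np.float64(0.9219100716819926))
headB 0.91 [265.4, 104.9] (array([ 0.48340927, -0.04856658,  3.02254572]), np.float64(0.9654488813367318))
dock 0.76 [330.9, 185.7] (array([0.58432761, 0.01337929, 3.02426552]), np.float64(0.9831858808584003))
dock 0.49 [473.3, 67.6] (array([0.42943348, 0.15296754, 2.51094539]), np.float64(0.4833059593557718))
{'position': [362.5, 184.1], 'p': 0.79} [0.58391331 0.05246141 0.024     ]
{'position': [301.8, 191.1], 'p': 0.74} [ 0.58395746 -0.02085717  0.024     ]
{'position': [327.6, 183.5], 'p': 0.17} [0.57832895 0.01100764 0.024     ]
```

View pics/w11.png

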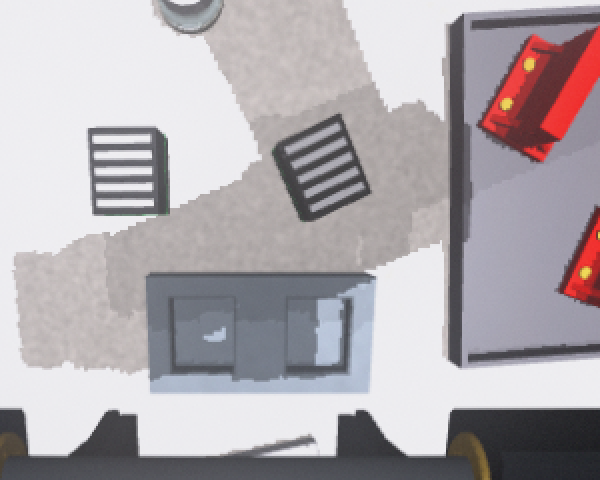

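Head B now stands square at crop (122,170). Hole0's mouth spans crop (169–236, 297–371). I'll locate both top outlines with subpixel line profiles.

```bash
python3 - <<'E'
from h import *
s=avg(2); c=cam("wrist",s)
g=cv2.GaussianBlur(cv2.cvtColor(grab_frame("wrist"),cv2.COLOR_BGR2GRAY),(3,3),0).astype(np.float32)
def edges(q,z,hx,hy,w=.005):
    """best rectangle of half sizes hx,hy at height z: strongest edge gradient on each side, offsets in mm"""
    out=[]
    for ax,sg in ((0,-1),(0,1),(1,-1),(1,1)):
        t=np.arange(-w,w+1e-9,.00025); prof=[]
        for d in t:
            u=np.linspace(-.6,.6,41)
            L=np.zeros((41,3)); L[:,ax]=sg*((hx,hy)[ax])+d; L[:,1-ax]=u*((hy,hx)[ax])
            p=proj(c,world(q,L,z)).astype(np.float32)
            prof.append(cv2.remap(g,p[None,:,0],p[None,:,1],cv2.INTER_LINEAR).mean())
        gr=np.gradient(prof); i=np.argsort(-abs(gr)); 
        pk=[j for j in range(1,len(t)-1) if abs(gr[j])>=abs(gr[j-1]) and abs(gr[j])>abs(gr[j+1]) and abs(gr[j])>.4]
        out.append([(round(float(t[j]*1e3),2),round(float(gr[j]),1)) for j in pk])
    return out
a=-.117
for n,q,z,hx,hy in (("hole0",(.5809,-.0213,a),.024,.0228,.0188),("hole1",(.5890,.0482,a),.024,.0228,.0188),("dock",(.585,.0134,a),.024,.036,.068),("headB",(.4834,-.0486,a-.002),.05,.022,.018)):
    print(n,edges(q,z,hx,hy))
E
```

```text
hole0 [[(-3.5, -0.6), (-2.25, -0.8), (-1.75, -0.7), (0.25, 0.9)], [(-4.75, -2.7), (-3.25, -0.8), (-2.5, 1.7), (0.0, 6.9), (0.75, 6.4), (1.75, 5.4), (2.75, 1.6)], [(-1.5, -2.7), (2.0, 3.5)], [(-4.25, -1.6), (-2.75, -0.8), (-2.0, -0.8), (-1.0, -1.2), (1.5, 1.1), (3.0, 0.5)]]
hole1 [[(-2.25, 1.1), (-0.5, 3.0), (0.25, 2.7), (1.75, 0.9), (4.0, 0.6)], [(-4.75, -5.5), (-3.25, -1.9), (-2.25, 1.4), (-1.25, 2.9), (0.0, 3.9), (1.75, 3.4), (3.0, 2.6), (4.0, 3.1)], [(-3.0, -1.0), (0.0, 1.2)], [(-0.25, 7.1)]]
dock [[(-3.25, -7.0), (-2.75, -6.9), (-1.75, -4.6), (0.25, 2.2), (0.75, 2.2)], [(-2.75, 1.2), (-1.5, 3.7), (-0.25, 4.0), (1.25, 1.4)], [(-0.25, -5.2)], [(-0.75, 3.5)]]
headB [[(0.75, -13.3), (3.5, 12.8)], [(-4.25, -13.9), (-1.5, 1.6), (0.75, 15.3), (1.75, 6.6), (2.75, -0.7), (3.75, -1.3)], [(0.25, -12.4), (3.0, 5.6)], [(-3.0, -6.5), (-0.5, -2.1)]]
```

carry_out(plan=[0.89,-0.59,0.9,0,0.89,-0.59,0.9,0,0.89,-0.59,0.9,0,0.89,-0.59,0.9,0,0.88,-0.58,0.9,0,0,0,0.4,0,0,0,0,0,0,0,0,0,0,0,0,0])

```text
time: 28.12
ee_pos: [0.4873, -0.0479, 0.1129]
tool_rot: [3.141, 0.003, 3.025]
ft_force: [-0.2, -0.1, 0.0]
gripper_width: 0.061
finger_force: 0.0
```

```bash
python3 - <<'E'
from h import *
s=avg(4);print(s['ee_pos'],s['tool_rot'],s['gripper_width'],shift(s,.4841,-.0488,.040,3.0245))
c=cam("wrist",s)
for d in silhouettes("headB","wrist")[:1]: print(d['p'],fit(c,d['pixels'],M['head'],(.484,-.0488,-.117)))
E
```

```text
[ 0.48705143 -0.04784516  0.11284923] [3.14101218e+00 2.40121995e-03 3.02517477e+00] 0.061249375131661295 (array([ 0.15, -0.07,  3.64]), np.float64(0.01))
0.93 (array([ 0.48378471, -0.04842648, -0.09741847]), np.float64(0.9414431511470985))
```

carry_out(plan=[0.15,-0.07,0,0,0,0,0.9,0,0,0,0.9,0,0,0,0.9,0,0,0,0.9,0,0,0,0.04,0,0,0,0,0,0,0,0,0,0,0,0,0])

```text
time: 29.12
ee_pos: [0.4833, -0.0492, 0.0403]
tool_rot: [3.141, 0.002, 3.025]
ft_force: [0.1, 0.5, 1.0]
gripper_width: 0.0609
finger_force: 0.0
```

```bash
python3 - <<'E'
from h import *
s=avg(3);print(s['ee_pos'],s['tool_rot'],shift(s,.4841,-.0488,.040,3.0245))
E
```

```text
[ 0.48320522 -0.04917484  0.04028358] [3.14089596e+00 2.31782510e-03 3.02480965e+00] (array([-0.04,  0.02,  0.01]), np.float64(0.0))
```

carry_out(plan=[-0.04,0.01,0,0,0,0,0,0,0,0,0,0,0,0,0,0,0,0,0,0,0,0,-0.7,0,0,0,-0.7,0,0,0,-0.7,0,0,0,0,0,0,0,0,0], jaw=0, newtons=40)

```text
time: 30.1
ee_pos: [0.4833, -0.0491, 0.0813]
tool_rot: [3.141, 0.001, 3.024]
ft_force: [-0.1, 0.3, -1.8]
gripper_width: 0.0359
finger_force: 40.0
```

carry_out(plan=[-0.78,0.32,0,0,-0.78,0.32,0,0,-0.78,0.32,0,0,-0.77,0.32,0,0,-0.77,0.32,0,0,-0.77,0.31,0,0,0,0,0,0,0,0,0,0,0,0,0,0])

```text
time: 30.85
ee_pos: [0.5784, -0.0224, 0.0797]
tool_rot: [-3.141, -0.003, 3.024]
ft_force: [0.2, 0.0, -0.3]
gripper_width: 0.036
finger_force: 40.0
```

```bash
python3 - <<'E'
from h import *
s=avg(4);print(s['ee_pos'],s['tool_rot'],s['gripper_width'],s['moment'],shift(s,.5809,-.0217,.046,3.0245))
E
```

```text
[ 0.5786384  -0.02244393  0.08030131] [-3.14109144e+00 -2.31674727e-03  3.02417817e+00] 0.03543717909114439 [-0.02254403 -0.04463768  0.02487289] (array([-0.11,  0.05,  1.71]), np.float64(-0.0))
```

carry_out(plan=[-0.08,0.04,0,0,0,0,0.4,0,0,0,0.2,0,0,0,0,0,0,0,0,0])

```text
time: 31.47
ee_pos: [0.5813, -0.0216, 0.0685]
tool_rot: [-3.141, -0.001, 3.025]
ft_force: [0.4, -0.6, -0.9]
gripper_width: 0.0356
finger_force: 40.0
```

```bash
python3 - <<'E'
from h import *
s=avg(4);print(s['ee_pos'],s['tool_rot'],s['gripper_width'],s['ft_force'],shift(s,.5809,-.0217,.046,3.0245))
im=grab_frame("wrist"); cv2.imwrite("pics/w12.png",cv2.resize(im[140:330,230:430],None,fx=3,fy=3))
E
```

```text
[ 0.5816009  -0.02156591  0.06890064] [-3.14137783e+00 -4.38975584e-04  3.02466163e+00] 0.035404733180262736 [ 0.41913432 -0.06095824 -0.74717023] (array([ 0.03, -0.01,  1.15]), np.float64(0.0))
```

View pics/w12.png

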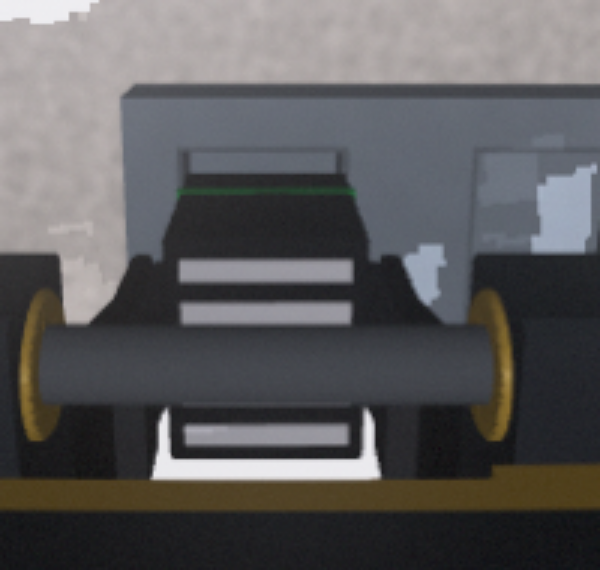

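The head hovers over hole0 (hole 180–347 wide, front edge at row 150; head front bottom at row 174). Checking that gap against the predicted projection.

```bash
python3 - <<'E'
from h import *
s=avg(2);c=cam("wrist",s);g=lambda p:((p-[230,140])*3).round(1)
print(s['ee_pos'])
q=(s['ee_pos'][0],s['ee_pos'][1],-.117); zb=s['ee_pos'][2]-.040
print("head front bottom, body & foot",g(proj(c,world(q,np.array([[-.022,-.018,.004],[-.022,.018,.004],[-.020,0,0]]),zb))))
h=(.5809,-.0217,-.117)
print("hole front",g(proj(c,world(h,np.array([[-.0228,-.0188,.024],[-.0228,.0188,.024]])))), "dock corner", g(proj(c,world((.585,.0131,-.117),np.array([[-.036,-.068,.024]])))))
print("head top", g(proj(c,world(q,np.array([[-.022,-.018,.05],[.022,.018,.05]]),zb))))
E
```

```text
[ 0.58184561 -0.02151118  0.06934037]
head front bottom, body & foot [[182.8 170.1]
 [343.2 170.1]
 [263.  174.4]]
hole front [[181.6 153.4]
 [341.9 153.5]] dock corner [[119.1  97.7]]
head top [[158.4 233.8]
 [359.3 458.6]]
```

carry_out(plan=[0.05,-0.02,0,0,0,0,0.2,0,0,0,0.2,0,0,0,0,0,0,0,0,0])

```text
time: 32.23
ee_pos: [0.5803, -0.0219, 0.0606]
tool_rot: [-3.141, -0.001, 3.025]
ft_force: [0.2, -0.1, -0.4]
gripper_width: 0.0357
finger_force: 40.0
```

carry_out(plan=[0,0,0.15,0,0,0,0.1,0,0,0,0,0])

```text
time: 32.48
ee_pos: [0.5803, -0.0219, 0.0556]
tool_rot: [-3.141, -0.001, 3.024]
ft_force: [-0.6, -0.7, -1.3]
gripper_width: 0.036
finger_force: 40.0
```

carry_out(plan=[0,0,0.15,0,0,0,0.15,0,0,0,0,0])

```text
time: 32.73
ee_pos: [0.5802, -0.0219, 0.0494]
tool_rot: [-3.141, -0.001, 3.024]
ft_force: [-1.0, 0.1, -1.5]
gripper_width: 0.0355
finger_force: 40.0
```

carry_out(plan=[0,0,0.1,0,0,0,0.1,0,0,0,0,0])

```text
time: 32.98
ee_pos: [0.5804, -0.0219, 0.0457]
tool_rot: [-3.141, -0.001, 3.024]
ft_force: [-0.2, 0.1, -1.0]
gripper_width: 0.0357
finger_force: 40.0
```

carry_out(plan=[0,0,0.1,0,0,0,0,0])

```text
time: 33.15
ee_pos: [0.5808, -0.0218, 0.0452]
tool_rot: [-3.141, 0.0, 3.025]
ft_force: [-1.6, -0.2, 4.4]
gripper_width: 0.0356
finger_force: 40.0
```

carry_out(plan=[0,0,0.05,0,0,0,0,0])

```text
time: 33.32
ee_pos: [0.5808, -0.0218, 0.0451]
tool_rot: [-3.141, 0.001, 3.025]
ft_force: [-4.1, 0.8, 9.7]
gripper_width: 0.036
finger_force: 40.0
```

Head B is home (z reading 0.045, clean descent). Release and go to head A.

carry_out(plan=[0,0,-0.1,0,0,0,0,0,0,0,0,0,0,0,0,0,0,0,-0.9,0,0,0,-0.9,0,0,0,-0.9,0,0,0,-0.9,0,0,0,-0.5,0,0.95,0.66,0,0,0.95,0.66,0,0,0.95,0.66,0,0], jaw=0.6)

```text
time: 34.32
ee_pos: [0.5279, 0.0244, 0.1267]
tool_rot: [3.142, -0.001, 3.023]
ft_force: [0.1, 0.3, 0.0]
gripper_width: 0.0521
finger_force: 0.0
```

carry_out(plan=[0.95,0.67,0,0,0.95,0.67,0,0,0,0,0,-0.95,0,0,0,-0.95,0,0,0,-0.96,0,0,0,-0.96,0,0,0,0,0,0,0,0,0,0,0,0], jaw=0.7)

```text
time: 35.07
ee_pos: [0.4939, 0.0551, 0.1269]
tool_rot: [3.142, -0.001, -2.803]
ft_force: [0.2, -1.1, 0.1]
gripper_width: 0.0609
finger_force: 0.0
```

```bash
python3 - <<'E'
from h import *
s=avg(4);c=cam("wrist",s);print(s['ee_pos'],s['tool_rot'])
for l in ("headA","headB"):
  for d in silhouettes(l,"wrist")[:1]:
    q,i=fit(c,d['pixels'],M['head'],(.4938,.055,.34)); print(d['p'],q,i,shift(s,q[0],q[1],.04,q[2]-np.pi))
E
```

```text
[0.4939961  0.05514162 0.12695296] [ 3.14156737e+00 -3.46893365e-04 -2.80216583e+00]
0.79 [0.4940875  0.05541547 0.31803693] 0.9595892364742797 (array([-0.01,  0.01,  4.35]), np.float64(0.18))
0.58 [0.4938 0.055  0.34  ] 0.0 (array([ 0.01, -0.  ,  4.35]), np.float64(-0.0))
```

carry_out(plan=[0,0,0.9,0.12,0,0,0.9,0,0,0,0.9,0,0,0,0.9,0,0,0,0.75,0,0,0,0,0,0,0,0,0,0,0,0,0])

```text
time: 36.03
ee_pos: [0.4948, 0.0555, 0.0409]
tool_rot: [-3.141, 0.001, -2.814]
ft_force: [-0.2, 0.3, 0.5]
gripper_width: 0.0612
finger_force: 0.0
```

```bash
python3 - <<'E'
from h import *
s=avg(3);print(s['ee_pos'],s['tool_rot'],shift(s,.494,.0552,.04))
E
```

```text
[0.49485112 0.05551119 0.04112321] [-3.14159061e+00  1.97606993e-03 -2.81440165e+00] (array([ 0.05, -0.  ,  0.06]), 0)
```

carry_out(plan=[0.04,0,0.05,0,0,0,0,0,0,0,0,0,0,0,0,0,0,0,0,0,0,0,-0.7,0,0,0,-0.7,0,0,0,-0.7,0,0,0,0,0,0,0,0,0], jaw=0)

```text
time: 37.02
ee_pos: [0.4934, 0.0551, 0.0813]
tool_rot: [3.141, 0.001, -2.815]
ft_force: [-0.4, 0.1, -1.1]
gripper_width: 0.0361
finger_force: 40.0
```

carry_out(plan=[0,0,0,0.93,0,0,0,0.93,0,0,0,0.93,0,0,0,0.92,-0.79,0.03,0,0,-0.79,0.03,0,0,-0.79,0.03,0,0,-0.79,0.03,0,0,-0.79,0.03,0,0,-0.79,0.03,0,0,0,0,0,0,0,0,0,0])

```text
time: 38.02
ee_pos: [0.5871, 0.047, 0.0792]
tool_rot: [-3.141, -0.003, 3.022]
ft_force: [-0.5, -0.3, -1.2]
gripper_width: 0.0359
finger_force: 40.0
```

```bash
python3 - <<'E'
from h import *
s=avg(4);print(s['ee_pos'],s['tool_rot'],s['gripper_width'],shift(s,.5886,.0476,.046,3.0245))
E
```

```text
[0.58659918 0.04707105 0.07971697] [-3.14065807e+00 -2.96516070e-03  3.02276455e+00] 0.035724581609384846 (array([-0.1 ,  0.04,  1.69]), np.float64(-0.01))
```

carry_out(plan=[-0.05,0.03,0,0,0,0,0.4,0,0,0,0.2,0,0,0,0,0,0,0,0,0])

```text
time: 38.63
ee_pos: [0.5885, 0.0477, 0.0685]
tool_rot: [-3.141, -0.001, 3.024]
ft_force: [0.1, -0.4, -0.9]
gripper_width: 0.0356
finger_force: 40.0
```

```bash
python3 - <<'E'
from h import *
s=avg(4);print(s['ee_pos'],s['tool_rot'],s['gripper_width'],shift(s,.5886,.0476,.046,3.0245))
E
```

```text
[0.58880899 0.04781642 0.06894349] [-3.14136540e+00 -3.59745891e-04  3.02348224e+00] 0.03564352374024712 (array([ 0.01, -0.01,  1.15]), np.float64(-0.01))
```

carry_out(plan=[0.01,-0.01,0.2,0,0,0,0.2,0,0,0,0.15,0,0,0,0,0])

```text
time: 39.17
ee_pos: [0.588, 0.0475, 0.0571]
tool_rot: [-3.141, -0.002, 3.023]
ft_force: [0.4, -0.3, -1.4]
gripper_width: 0.0357
finger_force: 40.0
```

carry_out(plan=[0,0,0.1,0,0,0,0,0])

```text
time: 39.33
ee_pos: [0.5885, 0.0476, 0.0557]
tool_rot: [-3.141, -0.001, 3.023]
ft_force: [0.2, -0.4, -1.2]
gripper_width: 0.0359
finger_force: 40.0
```

carry_out(plan=[0,0,0.15,0,0,0,0.1,0,0,0,0,0])

```text
time: 39.58
ee_pos: [0.5885, 0.0476, 0.0507]
tool_rot: [-3.141, -0.001, 3.023]
ft_force: [0.2, -0.1, -1.5]
gripper_width: 0.0357
finger_force: 40.0
```

carry_out(plan=[0,0,0.15,0,0,0,0.1,0,0,0,0,0])

```text
time: 39.83
ee_pos: [0.5885, 0.0476, 0.0456]
tool_rot: [-3.141, -0.001, 3.023]
ft_force: [0.7, -0.0, -1.3]
gripper_width: 0.0352
finger_force: 40.0
```

Seated without resistance. I'll press lightly, release, and move to view the tray.

carry_out(plan=[0,0,0.1,0,0,0,0.05,0,0,0,0,0])

```text
time: 40.08
ee_pos: [0.5888, 0.0477, 0.0452]
tool_rot: [-3.141, 0.001, 3.024]
ft_force: [-5.2, 0.2, 9.9]
gripper_width: 0.0357
finger_force: 40.0
```

carry_out(plan=[0,0,-0.1,0,0,0,0,0,0,0,0,0,0,0,0,0,0,0,-0.9,0,0,0,-1,0,0,0,-1,0,0,0,-1,0,0,0,-1,0,0,1,-1,0,0,1,-1,0,0,1,-1,0], jaw=0.58)

```text
time: 41.08
ee_pos: [0.5957, 0.1076, 0.2039]
tool_rot: [-3.142, -0.0, 3.022]
ft_force: [0.7, -0.3, 0.4]
gripper_width: 0.0507
finger_force: 0.0
```

carry_out(plan=[0.1,1,-1,0,0.1,1,-1,0,0.1,1,0,0,0.1,1,0,0,0.1,1,0,0,0.1,1,0,0,0.1,1,0,0,0,1,0,-0.97,0,0,0,0,0,0,0,0], jaw=0.4)

```text
time: 41.92
ee_pos: [0.6005, 0.2685, 0.2422]
tool_rot: [-3.141, -0.001, 3.14]
ft_force: [-0.0, 0.6, -0.3]
gripper_width: 0.0351
finger_force: 0.0
```

```bash
python3 look.py w13 print0 headA headB tray; python3 -c "
from h import *
im=grab_frame('scene'); cv2.imwrite('pics/s3.png',np.hstack([cv2.resize(cv2.imread('pics/w13.png'),(480,300)),cv2.resize(im[185:260,280:380],(320,300))]))"
```

```text
41.9167 [0.6005 0.2685 0.2422] [-3.1408e+00 -1.2000e-03  3.1399e+00]
print0 0.72 [367. 130.] [0.5387 0.3358 3.05  ] 0.96 
print0 0.69 [291. 151.] [0.567  0.2352 2.6831] 0.95 
print0 0.64 [400.  95.] [0.4889 0.3733 3.7121] 0.94 
print0 0.62 [254.  73.] [0.4666 0.1873 2.5522] 0.94 
print0 0.33 [141. 153.] [0.5689 0.0538 1.082 ] 0.31 
headA 0.69 [146. 172.] [0.5911 0.0437 3.0934] 0.86 
headB 0.89 [ 93. 170.] [ 0.5819 -0.0276  2.9725] 0.88 
tray 0.64 [325. 119.] [0.5249 0.2779 3.1038] 0.76
```

View pics/s3.png

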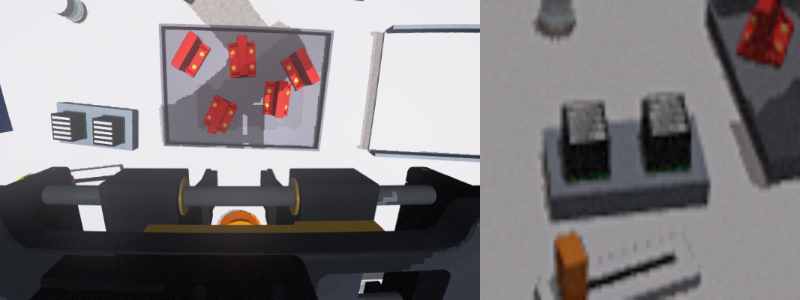

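Both heads sit level in the dock, home. One bracket was knocked to (0.539, 0.336) (left picture, 277,98); the fifth is at (242,57), near (0.474, 0.277). I'll start with the knocked one.

carry_out(plan=[0.78,0.84,0.8,0.75,0.78,0.84,0.9,0,0.78,0.84,0.9,0,0.78,0.9,0.9,0,0,0,0.9,0,0,0,0.9,0,0,0,0,0,0,0,0,0], jaw=0.37)

```text
time: 42.88
ee_pos: [0.5432, 0.3396, 0.1367]
tool_rot: [-3.14, -0.001, 3.049]
ft_force: [-0.5, 0.0, 0.9]
gripper_width: 0.0324
finger_force: 0.0
```

```bash
cat > g.py <<'E'
from h import *
import sys
x,y,a=map(float,sys.argv[1:4])
s=avg(2);c=cam("wrist",s);print(s['time'],s['ee_pos'].round(4),s['tool_rot'].round(3),s['gripper_width'])
D=[d for d in silhouettes("print0","wrist")]
for d in D:
    p=unproj(c,d['position'],.03)
    if np.hypot(p[0]-x,p[1]-y)<.05:
        q,i=fit(c,d['pixels'],M['print'],(p[0],p[1],a),z=.004); b=q[2]
        e=(s['tool_rot'][2]-b+np.pi/2)%np.pi-np.pi/2; print(round(d['p'],2),q.round(4),round(i,2),shift(s,q[0],q[1],.037,s['tool_rot'][2]-e))
print("prior",shift(s,x,y,.037))
E
python3 g.py .5387 .3358 -.09
```

```text
42.9333 [0.5436 0.3398 0.1373] [-3.141  0.     3.049] 0.03228582286254748
0.76 [ 0.5387  0.3347 -0.0847] 0.94 (array([ 0.22, -0.27,  5.02]), np.float64(-0.06))
prior (array([ 0.22, -0.22,  5.02]), 0)
```

carry_out(plan=[0.22,-0.25,0,-0.06,0,0,0.9,0,0,0,0.9,0,0,0,0.9,0,0,0,0.9,0,0,0,0.9,0,0,0,0.5,0,0,0,0,0])

```text
time: 43.7
ee_pos: [0.5373, 0.3344, 0.0354]
tool_rot: [-3.139, -0.003, 3.056]
ft_force: [-0.6, 0.6, 0.4]
gripper_width: 0.0326
finger_force: 0.0
```

carry_out(plan=[0,0,0,0,0,0,0,0,0,0,0,0,0,0,0,0,0,0,-0.8,0,0,0,-1,0,0,0,-1,0,0,0,-1,0,0,0,-1,0,0,0,-1,-0.71,0,0,0,0], jaw=0, newtons=30)

```text
time: 44.62
ee_pos: [0.5407, 0.3374, 0.1588]
tool_rot: [3.135, 0.008, -3.138]
ft_force: [0.2, 0.8, 1.1]
gripper_width: 0.014
finger_force: 30.0
```

carry_out(plan=[0,-1,0,0,0,-1,0,0,0,-1,0,0,0,-1,0,0,0,-1,0,0,0,-1,0,0,0,-1,0,0,0,-1,0,0,0,-1,0,0,0,-1,0,0,0,-1,0,0,0,-1,0,0])

```text
time: 45.62
ee_pos: [0.5381, 0.0941, 0.153]
tool_rot: [3.142, -0.0, 3.141]
ft_force: [0.4, -0.3, -0.4]
gripper_width: 0.0142
finger_force: 30.0
```

carry_out(plan=[0,-1,0,0,0,-1,0,0,0,-1,0,0,0,-1,0,0,0,-1,0,0,0,-1,0,0,0,-1,0,0,0,-1,0,0,0,-1,0,0,0,-1,0,0,0,-1,0,0,0,-1,0,0])

```text
time: 46.62
ee_pos: [0.5381, -0.1457, 0.153]
tool_rot: [3.141, -0.0, 3.141]
ft_force: [-0.5, -0.6, -1.1]
gripper_width: 0.0137
finger_force: 30.0
```

carry_out(plan=[-0.2,-1,0,0,-0.2,-1,0,0,-0.2,-1,0,0,-0.2,-1,0,0,0,-1,0,0,0,0,0,0,0,0,0,0,0,0,0,0])

```text
time: 47.28
ee_pos: [0.5542, -0.2442, 0.1528]
tool_rot: [3.141, -0.001, 3.141]
ft_force: [0.1, 0.5, -0.2]
gripper_width: 0.0142
finger_force: 30.0
```

```bash
python3 - <<'E'
from h import *
s=avg(2);c=cam("wrist",s);print(s['ee_pos'],s['tool_rot'],s['gripper_width'],shift(s,.5538,-.2473,.04,-np.pi))
im=grab_frame("wrist"); cv2.imwrite("pics/w14.png",im)
for d in silhouettes("tote","wrist")[:1]: print(d['p'],d['position'],fit(c,d['pixels'],M['tote'],(.512,-.300,.063)))
E
```

```text
[ 0.55429378 -0.24401935  0.15292014] [ 3.14123384e+00 -5.06108488e-04 -3.14144391e+00] 0.013962047152776644 (array([ 0.02, -0.17,  5.65]), np.float64(0.0))
0.55 [245.4, 126.8] (array([ 0.51031845, -0.30004266,  0.06518158]), np.float64(0.8249787653380345))
```

View pics/w14.png

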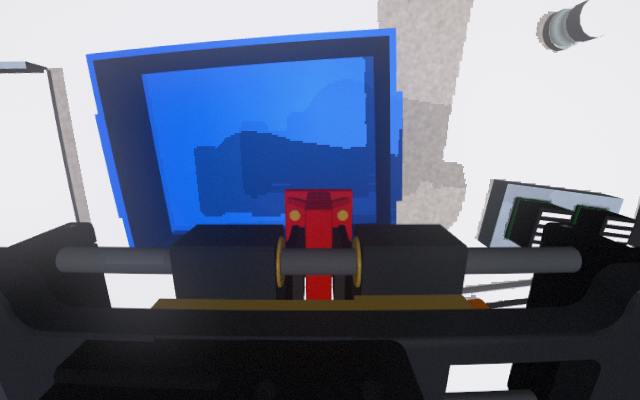

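The bracket hangs over the tote's near-dock half (318,240), inside the walls. My picture allowance is used up, so I'll work by measurement from here. Lower, release, and return for the next one.

carry_out(plan=[0,-0.1,0.9,0,0,0,0.9,0,0,0,0.9,0,0,0,0.9,0,0,0,0.9,0,0,0,0.9,0,0,0,0.1,0,0,0,0,0])

```text
time: 48.15
ee_pos: [0.5542, -0.2457, 0.0422]
tool_rot: [3.141, -0.003, -3.14]
ft_force: [-0.0, -0.0, -0.5]
gripper_width: 0.0137
finger_force: 30.0
```

carry_out(plan=[0,0,0,0,0,0,0,0,0,0,0,0,0,0,-1,0,0,0,-1,0,0,0,-1,0,0,0,-1,0,0,0,-1,0,0,1,-0.6,0,0,1,0,0,0,1,0,0,0,1,0,0], jaw=0.37)

```text
time: 49.15
ee_pos: [0.555, -0.1656, 0.1568]
tool_rot: [-3.142, 0.003, -3.142]
ft_force: [0.2, -0.1, 0.4]
gripper_width: 0.0323
finger_force: 0.0
```

carry_out(plan=[0,1,0,0,0,1,0,0,0,1,0,0,0,1,0,0,0,1,0,0,0,1,0,0,0,1,0,0,0,1,0,0,0,1,0,0,0,1,0,0,0,1,0,0,0,1,0,0])

```text
time: 50.15
ee_pos: [0.5548, 0.0748, 0.1564]
tool_rot: [3.141, 0.002, -3.141]
ft_force: [-0.1, -0.5, 0.7]
gripper_width: 0.0318
finger_force: 0.0
```

carry_out(plan=[-0.1,1,0,0,-0.1,1,0,0,-0.1,1,0,0,-0.1,1,0,0,-0.1,1,0,0,-0.1,1,0,0,0,1,0,0,0,1,0,0.95,0,0,0,0.95,0,0,0,0.95,0,0,0,0.95,0,0,0,0])

```text
time: 51.15
ee_pos: [0.5667, 0.2341, 0.1562]
tool_rot: [3.14, 0.001, 2.685]
ft_force: [0.1, -0.3, -0.1]
gripper_width: 0.0324
finger_force: 0.0
```

```bash
python3 g.py .567 .2355 -.458
```

```text
51.2 [0.5667 0.234  0.1561] [3.140e+00 1.000e-03 2.687e+00] 0.03236412881452468
0.8 [ 0.5666  0.2355 -0.4451] 0.97 (array([0.04, 0.06, 5.96]), np.float64(-0.08))
prior (array([0.02, 0.07, 5.96]), 0)
```

carry_out(plan=[0.04,0.06,0,-0.05,0,0,1,0,0,0,1,0,0,0,1,0,0,0,1,0,0,0,1,0,0,0,0.9,0,0,0,0,0,0,0,0,0])

```text
time: 52.05
ee_pos: [0.5661, 0.2348, 0.0366]
tool_rot: [-3.14, -0.001, 2.693]
ft_force: [0.1, 0.5, 0.8]
gripper_width: 0.0324
finger_force: 0.0
```

carry_out(plan=[0,0,0,0,0,0,0,0,0,0,0,0,0,0,0,0,0,0,-0.9,0,0,0,-1,0,0,0,-1,0,0,0,-1,0,0,0,-1,-0.94,0,0,-1,-0.94,0,0,0,-0.94,0,0,0,-0.94], jaw=0)

```text
time: 53.05
ee_pos: [0.567, 0.2357, 0.1576]
tool_rot: [3.139, 0.004, -3.134]
ft_force: [-0.5, -0.4, -0.7]
gripper_width: 0.0136
finger_force: 30.0
```

carry_out(plan=[0,-1,0,0,0,-1,0,0,0,-1,0,0,0,-1,0,0,0,-1,0,0,0,-1,0,0,0,-1,0,0,0,-1,0,0,0,-1,0,0,0,-1,0,0,0,-1,0,0,0,-1,0,0])

```text
time: 54.05
ee_pos: [0.5666, -0.0058, 0.1557]
tool_rot: [3.141, 0.001, -3.14]
ft_force: [-0.2, 0.0, -0.8]
gripper_width: 0.0137
finger_force: 30.0
```

carry_out(plan=[0,-1,0,0,0,-1,0,0,0,-1,0,0,0,-1,0,0,0,-1,0,0,0,-1,0,0,0,-1,0,0,0,-1,0,0,0,-1,0,0,0,-1,0,0,0,-1,0,0,0,-1,0,0])

```text
time: 55.05
ee_pos: [0.567, -0.2458, 0.1556]
tool_rot: [3.142, 0.001, -3.14]
ft_force: [0.5, 0.9, -0.8]
gripper_width: 0.0138
finger_force: 30.0
```

carry_out(plan=[0,-1,0,0,0,-1,0,0,0,-1,0,0,0,-1,0,0,0,-1,0,0,0.3,0,0,0,0,0,0,0,0,0,0,0])

```text
time: 55.72
ee_pos: [0.5609, -0.3446, 0.1553]
tool_rot: [3.141, -0.0, -3.14]
ft_force: [0.2, -0.3, -0.5]
gripper_width: 0.0143
finger_force: 30.0
```

carry_out(plan=[0,0,0.9,0,0,0,0.9,0,0,0,0.9,0,0,0,0.9,0,0,0,0.9,0,0,0,0.9,0,0,0,0.3,0,0,0,0,0])

```text
time: 56.38
ee_pos: [0.5611, -0.3436, 0.0406]
tool_rot: [3.141, -0.002, -3.138]
ft_force: [-0.4, 0.2, -1.2]
gripper_width: 0.0139
finger_force: 30.0
```

carry_out(plan=[0,0,0,0,0,0,0,0,0,0,0,0,0,0,-1,0,0,0,-1,0,0,0,-1,0,0,0,-1,0,0,0,-1,0,0,1,-0.6,0,0,1,0,0,0,1,0,0,0,1,0,0], jaw=0.37)

```text
time: 57.38
ee_pos: [0.5614, -0.2642, 0.1543]
tool_rot: [-3.141, 0.002, -3.14]
ft_force: [-0.0, -0.4, -0.3]
gripper_width: 0.0325
finger_force: 0.0
```

carry_out(plan=[0,1,0,0,0,1,0,0,0,1,0,0,0,1,0,0,0,1,0,0,0,1,0,0,0,1,0,0,0,1,0,0,0,1,0,0,0,1,0,0,0,1,0,0,0,1,0,0])

```text
time: 58.38
ee_pos: [0.5609, -0.0239, 0.1539]
tool_rot: [3.141, 0.002, -3.14]
ft_force: [0.8, -0.4, -0.1]
gripper_width: 0.0324
finger_force: 0.0
```

carry_out(plan=[0.4,1,0,0,0.4,1,0,0,0.4,1,0,0,0.4,1,0,0,0.4,1,0,0,0.4,1,0,0,0.4,1,0,0,0.4,1,0,0,0.4,1,0,0,0.4,1,0,0,0.3,1,0,0,0,1,0,0])

```text
time: 59.38
ee_pos: [0.4734, 0.2159, 0.154]
tool_rot: [3.141, 0.001, -3.139]
ft_force: [0.3, 0.0, -0.6]
gripper_width: 0.032
finger_force: 0.0
```

carry_out(plan=[0,1,0,0,0,1,0,0,0,1,0,-0.33,0,0,0,0,0,0,0,0])

```text
time: 59.8
ee_pos: [0.4742, 0.2757, 0.1535]
tool_rot: [3.141, 0.0, -3.099]
ft_force: [-0.5, 0.5, -0.1]
gripper_width: 0.0322
finger_force: 0.0
```

```bash
python3 g.py .474 .277 .045
```

```text
59.85 [0.4741 0.2753 0.1534] [ 3.141  0.    -3.1  ] 0.03188059304609125
0.84 [0.4752 0.2754 0.0594] 0.97 (array([-0.05, -0.  ,  5.82]), np.float64(-0.15))
prior (array([0.  , 0.08, 5.82]), 0)
```

carry_out(plan=[-0.03,0.02,0,-0.12,0,0,1,0,0,0,1,0,0,0,1,0,0,0,1,0,0,0,1,0,0,0,0.8,0,0,0,0,0,0,0,0,0])

```text
time: 60.7
ee_pos: [0.4748, 0.2746, 0.0368]
tool_rot: [-3.14, -0.001, -3.086]
ft_force: [-0.3, -0.4, 0.0]
gripper_width: 0.0324
finger_force: 0.0
```

carry_out(plan=[0,0,0,0,0,0,0,0,0,0,0,0,0,0,0,0,0,0,-0.9,0,0,0,-1,0,0,0,-1,0,0,0,-1,0,0,0,-1,0,0,0,-1,0.45,0,0,0,0], jaw=0)

```text
time: 61.62
ee_pos: [0.4768, 0.2771, 0.16]
tool_rot: [3.136, 0.007, -3.14]
ft_force: [0.1, 0.4, 0.3]
gripper_width: 0.0136
finger_force: 30.0
```

carry_out(plan=[0,-1,0,0,0,-1,0,0,0,-1,0,0,0,-1,0,0,0,-1,0,0,0,-1,0,0,0,-1,0,0,0,-1,0,0,0,-1,0,0,0,-1,0,0,0,-1,0,0,0,-1,0,0])

```text
time: 62.62
ee_pos: [0.4747, 0.0344, 0.1548]
tool_rot: [3.141, -0.0, -3.139]
ft_force: [0.1, -0.9, -0.9]
gripper_width: 0.0136
finger_force: 30.0
```

carry_out(plan=[0.1,-1,0,0,0.1,-1,0,0,0.1,-1,0,0,0.1,-1,0,0,0.1,-1,0,0,0.1,-1,0,0,0.1,-1,0,0,0,-1,0,0,0,-1,0,0,0,-1,0,0,0,-1,0,0,0,-1,0,0])

```text
time: 63.62
ee_pos: [0.4612, -0.2055, 0.1548]
tool_rot: [3.141, -0.0, -3.139]
ft_force: [0.4, -1.1, -1.6]
gripper_width: 0.0134
finger_force: 30.0
```

carry_out(plan=[0,-1,0,0,0,-0.5,0,0,0,0,0,0,0,0,0,0])

```text
time: 63.95
ee_pos: [0.4613, -0.2346, 0.1547]
tool_rot: [3.141, -0.001, -3.141]
ft_force: [0.3, 0.4, -0.9]
gripper_width: 0.0139
finger_force: 30.0
```

carry_out(plan=[0,0,0.9,0,0,0,0.9,0,0,0,0.9,0,0,0,0.9,0,0,0,0.9,0,0,0,0.9,0,0,0,0.3,0,0,0,0,0])

```text
time: 64.62
ee_pos: [0.4611, -0.2335, 0.0403]
tool_rot: [3.141, -0.003, -3.138]
ft_force: [-0.1, -1.2, -0.3]
gripper_width: 0.0137
finger_force: 30.0
```

carry_out(plan=[0,0,0,0,0,0,0,0,0,0,0,0,0,0,-1,0,0,0,-1,0,0,0,-1,0,0,0,-1,0,0,0,-1,0,0,1,-0.6,0,0,1,0,0,0,1,0,0,0,1,0,0], jaw=0.37)

```text
time: 65.62
ee_pos: [0.4617, -0.1539, 0.1542]
tool_rot: [3.141, 0.002, -3.141]
ft_force: [0.4, -0.6, -0.2]
gripper_width: 0.0323
finger_force: 0.0
```

carry_out(plan=[-0.1,1,0,0,-0.1,1,0,0,-0.06,1,0,0,0,1,0,0,0,1,0,0,0,1,0,0,0,1,0,0,0,1,0,0,0,1,0,0,0,1,0,0,0,1,0,0,0,1,0,0])

```text
time: 66.62
ee_pos: [0.4664, 0.0865, 0.1539]
tool_rot: [3.141, 0.001, -3.14]
ft_force: [-0.6, 0.7, -0.5]
gripper_width: 0.032
finger_force: 0.0
```

carry_out(plan=[0,1,0,0,0,1,0,0,0,1,0,0,0,1,0,0,0,1,0,0,0,0.1,0,0.98,0,0,0,0.98,0,0,0,0.98,0,0,0,0.98,0,0,0,0.98,0,0,0,0,0,0,0,0])

```text
time: 67.62
ee_pos: [0.4662, 0.1875, 0.1537]
tool_rot: [3.141, 0.0, 2.558]
ft_force: [1.5, -0.2, -0.1]
gripper_width: 0.032
finger_force: 0.0
```

```bash
python3 g.py .4666 .188 -.587
```

```text
67.6667 [0.4662 0.1874 0.1536] [3.141 0.    2.558] 0.03222478589508654
0.81 [ 0.4675  0.1876 -0.596 ] 0.96 (array([-0.04,  0.04,  5.83]), np.float64(0.11))
prior (array([0.  , 0.03, 5.83]), 0)
```

carry_out(plan=[-0.03,0.03,0,0.08,0,0,1,0,0,0,1,0,0,0,1,0,0,0,1,0,0,0,1,0,0,0,0.8,0,0,0,0,0,0,0,0,0])

```text
time: 68.52
ee_pos: [0.4669, 0.1873, 0.0367]
tool_rot: [-3.14, -0.0, 2.546]
ft_force: [-0.4, 0.2, -0.0]
gripper_width: 0.0323
finger_force: 0.0
```

carry_out(plan=[0,0,0,0,0,0,0,0,0,0,0,0,0,0,0,0,0,0,-0.9,0,0,0,-1,0,0,0,-1,0,0,0,-1,-0.98,0,0,-1,-0.98,0,0,-1,-0.98,0,0,0,-0.98,0,0,0,-0.98], jaw=0)

```text
time: 69.52
ee_pos: [0.4676, 0.1881, 0.1572]
tool_rot: [3.139, 0.003, 3.14]
ft_force: [-0.4, -0.9, -1.6]
gripper_width: 0.014
finger_force: 30.0
```

carry_out(plan=[0,-1,0,0,0,-1,0,0,0,-1,0,0,0,-1,0,0,0,-1,0,0,0,-1,0,0,0,-1,0,0,0,-1,0,0,0,-1,0,0,0,-1,0,0,0,-1,0,0,0,-1,0,0])

```text
time: 70.52
ee_pos: [0.4649, -0.0534, 0.1555]
tool_rot: [3.141, 0.001, 3.134]
ft_force: [-0.1, -0.9, -0.6]
gripper_width: 0.0136
finger_force: 30.0
```

carry_out(plan=[0,-1,0,0,0,-1,0,0,0,-1,0,0,0,-1,0,0,0,-1,0,0,0,-1,0,0,0,-1,0,0,0,-1,0,0,0,-1,0,0,0,-1,0,0,0,-1,0,0,0,-1,0,0])

```text
time: 71.52
ee_pos: [0.463, -0.2933, 0.1555]
tool_rot: [3.141, 0.0, 3.134]
ft_force: [0.5, 0.4, -0.7]
gripper_width: 0.0138
finger_force: 30.0
```

carry_out(plan=[-0.1,-1,0,0,0,-1,0,0,0,-1,0,0,0,-0.9,0,0,0,0,0,0,0,0,0,0])

```text
time: 72.02
ee_pos: [0.4642, -0.3709, 0.155]
tool_rot: [3.141, -0.0, 3.132]
ft_force: [0.5, 0.2, -1.1]
gripper_width: 0.014
finger_force: 30.0
```

carry_out(plan=[-0.3,0,0,0,0,0,0.9,0,0,0,0.9,0,0,0,0.9,0,0,0,0.9,0,0,0,0.9,0,0,0,0.9,0,0,0,0.3,0,0,0,0,0])

```text
time: 72.77
ee_pos: [0.4705, -0.3693, 0.0404]
tool_rot: [3.141, -0.002, 3.135]
ft_force: [0.1, 0.3, -0.0]
gripper_width: 0.0136
finger_force: 30.0
```

carry_out(plan=[0,0,0,0,0,0,0,0,0,0,0,0,0,0,-1,0,0,0,-1,0,0,0,-1,0,0,0,-1,0,0,0,-1,0,0,1,-0.6,0,0,1,0,0,0,1,0,0,0,1,0,0], jaw=0.37)

```text
time: 73.77
ee_pos: [0.4715, -0.2898, 0.1543]
tool_rot: [-3.141, 0.002, 3.133]
ft_force: [0.9, -0.8, -0.7]
gripper_width: 0.0324
finger_force: 0.0
```

carry_out(plan=[0,1,0,0,0,1,0,0,0,1,0,0,0,1,0,0,0,1,0,0,0,1,0,0,0,1,0,0,0,1,0,0,0,1,0,0,0,1,0,0,0,1,0,0,0,1,0,0])

```text
time: 74.77
ee_pos: [0.4733, -0.0495, 0.154]
tool_rot: [3.141, 0.002, 3.134]
ft_force: [0.7, 0.3, -0.0]
gripper_width: 0.0321
finger_force: 0.0
```

carry_out(plan=[-0.1,1,0,0,-0.1,1,0,0,-0.1,1,0,0,-0.1,1,0,0,-0.1,1,0,0,-0.1,1,0,0,-0.1,1,0,0,-0.1,1,0,0,-0.1,1,0,0,-0.1,1,0,0,0,1,0,0,0,1,0,0])

```text
time: 75.77
ee_pos: [0.4952, 0.1905, 0.154]
tool_rot: [3.141, 0.001, 3.134]
ft_force: [-0.2, -0.4, -0.2]
gripper_width: 0.0325
finger_force: 0.0
```

carry_out(plan=[0,1,0,0,0,1,0,0,0,1,0,0,0,1,0,0,0,1,0,0,0,1,0,0,0,1,0,0,0,1,0,-0.96,0,0,0,-0.96,0,0,0,-0.96,0,0,0,-0.96,0,0,0,-0.96])

```text
time: 76.77
ee_pos: [0.4963, 0.3497, 0.1538]
tool_rot: [3.141, 0.001, -2.567]
ft_force: [-0.4, 0.8, 0.1]
gripper_width: 0.0319
finger_force: 0.0
```

```bash
python3 g.py .4889 .3733 .566
```

```text
76.8167 [0.4964 0.3496 0.1538] [ 3.141e+00  1.000e-03 -2.566e+00] 0.03178504318966289
0.6 [0.4896 0.3733 0.5604] 0.94 (array([-0.35,  1.17,  5.84]), np.float64(0.13))
prior (array([-0.33,  1.19,  5.84]), 0)
```

carry_out(plan=[-0.17,0.59,0,0.13,-0.17,0.59,0,0,0,0,1,0,0,0,1,0,0,0,1,0,0,0,1,0,0,0,1,0,0,0,0.8,0,0,0,0,0,0,0,0,0])

```text
time: 77.75
ee_pos: [0.4893, 0.3731, 0.0367]
tool_rot: [-3.141, -0.001, -2.589]
ft_force: [0.1, -0.7, 1.1]
gripper_width: 0.0323
finger_force: 0.0
```

carry_out(plan=[0,0,0,0,0,0,0,0,0,0,0,0,0,0,0,0,0,0,-0.9,0,0,0,-1,0,0,0,-1,0,0,0,-1,0.94,0,0,-1,0.94,0,0,-1,0.94,0,0,0,0.94,0,0,0,0.92], jaw=0)

```text
time: 78.75
ee_pos: [0.49, 0.3736, 0.1576]
tool_rot: [3.138, 0.003, 3.127]
ft_force: [-0.5, -0.3, -1.1]
gripper_width: 0.0137
finger_force: 30.0
```

carry_out(plan=[0.1,-1,0,0,0.1,-1,0,0,0.1,-1,0,0,0.1,-1,0,0,0.1,-1,0,0,0.1,-1,0,0,0.1,-1,0,0,0.1,-1,0,0,0.1,-1,0,0,0.1,-1,0,0,0.1,-1,0,0,0.1,-1,0,0])

```text
time: 79.75
ee_pos: [0.4631, 0.1322, 0.1557]
tool_rot: [3.141, 0.001, 3.132]
ft_force: [0.5, 0.9, -1.1]
gripper_width: 0.0135
finger_force: 30.0
```

carry_out(plan=[0,-1,0,0,0,-1,0,0,0,-1,0,0,0,-1,0,0,0,-1,0,0,0,-1,0,0,0,-1,0,0,0,-1,0,0,0,-1,0,0,0,-1,0,0,0,-1,0,0,0,-1,0,0])

```text
time: 80.75
ee_pos: [0.461, -0.1078, 0.1557]
tool_rot: [3.141, 0.001, 3.132]
ft_force: [0.5, 0.0, -0.7]
gripper_width: 0.0137
finger_force: 30.0
```

carry_out(plan=[0,-1,0,0,0,-1,0,0,0,-1,0,0,0,-1,0,0,0,-1,0,0,0,-1,0,0,0,-1,0,0,0,-1,0,0,0,-1,0,0,0,-0.8,0,0,0,0,0,0,0,0,0,0])

```text
time: 81.75
ee_pos: [0.4591, -0.3033, 0.1552]
tool_rot: [3.141, 0.0, 3.131]
ft_force: [0.8, 0.0, 0.0]
gripper_width: 0.0137
finger_force: 30.0
```

```bash
python3 - <<'E'
from h import *
s=avg(2);c=cam("wrist",s);print(s['ee_pos'],s['tool_rot'],s['gripper_width'],shift(s,.466,-.302,.04,-np.pi))
for d in silhouettes("print0","wrist"): print(round(d['p'],2),d['position'],unproj(c,d['position'],.035).round(3))
E
```

```text
[ 0.45906092 -0.3029563   0.1552195 ] [3.14127825e+00 8.62921956e-05 3.13116621e+00] 0.013694620424089417 (array([-0.35,  0.05,  5.76]), np.float64(-0.09))
0.92 [256.4, 199.2] [ 0.46  -0.363  0.035]
0.61 [382.6, 197.5] [ 0.459 -0.239  0.035]
0.61 [317.8, 218.8] [ 0.481 -0.303  0.035]
```

carry_out(plan=[-0.35,0.05,0,-0.09,0,0,0.9,0,0,0,0.9,0,0,0,0.9,0,0,0,0.9,0,0,0,0.9,0,0,0,0.9,0,0,0,0.3,0,0,0,0,0])

```text
time: 82.65
ee_pos: [0.4664, -0.3011, 0.0404]
tool_rot: [3.141, -0.002, -3.138]
ft_force: [0.0, -0.0, -0.7]
gripper_width: 0.0142
finger_force: 30.0
```

carry_out(plan=[0,0,0,0,0,0,0,0,0,0,0,0,0,0,-1,0,0,0,-1,0,0,0,-1,0,0,0,-1,0,0,0,-1,0,0,0,-1,0,0,0,-1,0,0,0,-1,0,0,0,0,0], jaw=0.37)

```text
time: 83.65
ee_pos: [0.4687, -0.3031, 0.2064]
tool_rot: [-3.137, 0.009, -3.139]
ft_force: [0.4, -0.7, 0.9]
gripper_width: 0.0322
finger_force: 0.0
```

```bash
python3 - <<'E'
from h import *
s=avg(2);print(s['ee_pos'],s['tool_rot'],shift(s,.6978,-.0968,.1,-np.pi+.107))
for n in ("wrist","scene"):
    c=cam(n,s); grab_frame(n)
    for l,z in (("print0",.035),("bolt_top",.035)):
        for d in silhouettes(l,n):
            if d['p']>.25: print(n,l,round(d['p'],2),d['position'],unproj(c,d['position'],z).round(3))
E
```

```text
[ 0.46822904 -0.30272835  0.2052687 ] [-3.13826082  0.0077046  -3.13919683] (array([-11.46,  10.29,   5.32]), np.float64(-0.87))
wrist print0 0.75 [261.5, 187.9] [ 0.47  -0.368  0.035]
wrist print0 0.75 [373.1, 237.3] [ 0.531 -0.236  0.035]
wrist print0 0.69 [293.2, 239.0] [ 0.533 -0.333  0.035]
wrist print0 0.61 [316.2, 185.0] [ 0.467 -0.305  0.035]
wrist print0 0.56 [374.1, 179.6] [ 0.46  -0.239  0.035]
wrist bolt_top 0.32 [523.0, 284.0] [ 0.596 -0.037  0.035]
scene print0 0.75 [181.4, 216.6] [ 0.474 -0.371  0.035]
scene print0 0.65 [231.0, 222.9] [ 0.534 -0.24   0.035]
scene print0 0.6 [205.6, 213.0] [ 0.473 -0.306  0.035]
scene print0 0.56 [429.5, 161.2] [0.37  0.438 0.035]
scene print0 0.54 [188.6, 230.8] [ 0.539 -0.352  0.035]
scene print0 0.52 [232.0, 210.5] [ 0.48  -0.233  0.035]
scene bolt_top 0.43 [306.6, 249.8] [ 0.684 -0.064  0.035]
```

All five brackets are in the tote and the tray is empty; the sixth detection is the turquoise one. On to the switch.

carry_out(plan=[-0.96,0.86,0,0,-0.96,0.86,0,0,-0.96,0.86,0,0,-0.96,0.86,0,0,-0.96,0.86,0,0,-0.96,0.86,0,0,-0.96,0.86,0,0,-0.96,0.86,0,0,-0.96,0.86,0,0,-0.96,0.86,0,0,-0.96,0.86,0,0,-0.9,0.83,0,-0.87], jaw=0)

```text
time: 85.05
ee_pos: [0.696, -0.0946, 0.2001]
tool_rot: [3.141, -0.001, -3.034]
ft_force: [0.3, -0.9, -0.4]
gripper_width: 0.0002
finger_force: 0.0
```

carry_out(plan=[0,0,1,0,0,0,1,0,0,0,1,0,0,0,1,0,0,0,1,0,0,0,0,0,0,0,0,0])

```text
time: 85.63
ee_pos: [0.6945, -0.0958, 0.0994]
tool_rot: [-3.141, -0.004, -3.035]
ft_force: [1.0, -0.4, -0.1]
gripper_width: 0.0005
finger_force: 0.0
```

```bash
python3 - <<'E'
from h import *
s=avg(2);print(s['ee_pos'],s['tool_rot'],s['gripper_width'],shift(s,.6978,-.0968,.043,-np.pi+.107))
c=cam("scene"); grab_frame("scene")
for l,z in (("bolt_top",.035),("tape",.01),("bolt_base",.01)):
    for d in silhouettes(l,"scene")[:2]: print(l,round(d['p'],2),d['position'],unproj(c,d['position'],z).round(3))
E
```

```text
[ 0.69504772 -0.09581618  0.10033529] [-3.14116082e+00 -2.08968044e-03 -3.03509764e+00] 0.0003722493861830271 (array([-0.14, -0.06,  2.87]), np.float64(-0.0))
bolt_top 0.56 [305.5, 251.1] [ 0.688 -0.067  0.035]
tape 0.87 [271.1, 267.4] [ 0.699 -0.158  0.01 ]
bolt_base 0.61 [319.5, 253.6] [ 0.681 -0.029  0.01 ]
```

carry_out(plan=[-0.1,-0.15,0,0,0,0,0.5,0,0,0,0.5,0,0,0,0.5,0,0,0,0.5,0,0,0,0.5,0,0,0,0.35,0,0,0,0,0])

```text
time: 86.6
ee_pos: [0.6961, -0.0984, 0.0412]
tool_rot: [3.141, -0.005, -3.036]
ft_force: [-0.2, 0.7, 0.8]
gripper_width: 0.0002
finger_force: 0.0
```

carry_out(plan=[0,0.6,0,0,0,0.6,0,0,0,0.6,0,0,0,0.6,0,0,0,0.6,0,0,0,0.6,0,0,0,0.3,0,0,0,0,0,0])

```text
time: 87.27
ee_pos: [0.6894, -0.0187, 0.0446]
tool_rot: [3.141, 0.001, -3.033]
ft_force: [0.7, 0.8, 0.3]
gripper_width: 0.0005
finger_force: 0.0
```

carry_out(plan=[0,0.2,0,0,0,0,0,0])

```text
time: 87.43
ee_pos: [0.6891, -0.0163, 0.0444]
tool_rot: [3.141, 0.001, -3.035]
ft_force: [-0.2, -0.0, 1.1]
gripper_width: 0.0007
finger_force: 0.0
```

carry_out(plan=[0,0.2,0,0,0,0,0,0])

```text
time: 87.6
ee_pos: [0.6886, -0.0129, 0.0442]
tool_rot: [-3.142, 0.0, -3.036]
ft_force: [-0.1, -1.3, 1.5]
gripper_width: 0.0003
finger_force: 0.2
```

carry_out(plan=[0,0.15,0,0,0,0,0,0])

```text
time: 87.77
ee_pos: [0.6883, -0.0099, 0.0442]
tool_rot: [-3.142, 0.0, -3.035]
ft_force: [1.0, -0.2, 0.4]
gripper_width: 0.0001
finger_force: 0.5
```

carry_out(plan=[0,0.1,0,0,0,0,0,0])

```text
time: 87.93
ee_pos: [0.6881, -0.0079, 0.0442]
tool_rot: [-3.142, 0.0, -3.035]
ft_force: [0.3, -1.2, 0.5]
gripper_width: 0.0003
finger_force: 0.6
```

carry_out(plan=[0,0.1,0,0,0,0,0,0])

```text
time: 88.1
ee_pos: [0.6878, -0.0058, 0.0442]
tool_rot: [3.142, 0.0, -3.035]
ft_force: [-0.4, -1.6, 0.6]
gripper_width: 0.0002
finger_force: 0.7
```

carry_out(plan=[0,0.1,0,0,0,0,0,0])

```text
time: 88.27
ee_pos: [0.6875, -0.0037, 0.0442]
tool_rot: [3.142, 0.0, -3.035]
ft_force: [0.2, -1.5, -0.7]
gripper_width: 0.0003
finger_force: 0.6
```

carry_out(plan=[0,0.1,0,0,0,0,0,0])

```text
time: 88.43
ee_pos: [0.6873, -0.0017, 0.0442]
tool_rot: [3.142, 0.0, -3.035]
ft_force: [0.2, -1.9, 0.7]
gripper_width: 0.0005
finger_force: 0.6
```

carry_out(plan=[0,0.1,0,0,0,0,0,0])

```text
time: 88.6
ee_pos: [0.6872, -0.0002, 0.0442]
tool_rot: [-3.141, 0.0, -3.035]
ft_force: [0.8, -3.5, -0.0]
gripper_width: 0.0003
finger_force: 1.4
```

carry_out(plan=[0,0.1,0,0,0,0,0,0])

```text
time: 88.77
ee_pos: [0.6871, 0.0002, 0.0443]
tool_rot: [-3.139, -0.0, -3.035]
ft_force: [1.7, -7.6, 0.2]
gripper_width: 0.0006
finger_force: 4.0
```

The stop at RUN is reached (7.6 N, travel consistent with 80 mm). Back off, rise, check, hand in.

carry_out(plan=[0,-0.5,0,0,0,-0.2,0,0,0,0,-1,0,0,0,-1,0,0,0,-1,0,0,0,-1,0,0,0,-1,0,0,0,-1,0,0,0,-1,0,0,0,-1,0,0,0,0,0,0,0,0,0])

```text
time: 89.77
ee_pos: [0.6886, -0.0115, 0.2053]
tool_rot: [3.14, 0.003, -3.036]
ft_force: [-0.1, 0.0, -0.0]
gripper_width: 0.0004
finger_force: 0.0
```

```bash
python3 - <<'E'
from h import *
s=sense(); print(s['time'],s['ee_pos'])
c=cam("scene"); grab_frame("scene")
for l,z in (("bolt_top",.035),("tape",.01),("jar",.02),("glue",.04),("headA",.04),("print0",.035)):
    for d in silhouettes(l,"scene")[:6 if l=="print0" else 2]: print(l,round(d['p'],2),np.round(d['position']),unproj(c,d['position'],z).round(3))
E
```

```text
89.7667 [ 0.68864932 -0.01145349  0.20532686]
bolt_top 0.67 [338. 243.] [0.678 0.021 0.035]
tape 0.7 [324. 232.] [0.604 0.003 0.01 ]
tape 0.65 [273. 266.] [ 0.696 -0.152  0.01 ]
jar 0.64 [304. 187.] [ 0.397 -0.005  0.02 ]
glue 0.51 [391. 244.] [0.723 0.149 0.04 ]
headA 0.77 [339. 215.] [0.576 0.054 0.04 ]
headA 0.74 [191. 233.] [ 0.554 -0.345  0.04 ]
print0 0.85 [428. 161.] [0.369 0.434 0.035]
print0 0.79 [180. 216.] [ 0.471 -0.374  0.035]
print0 0.59 [207. 214.] [ 0.481 -0.303  0.035]
print0 0.51 [304. 188.] [ 0.419 -0.011  0.035]
print0 0.48 [233. 211.] [ 0.484 -0.23   0.035]
```

The switch is back at its starting RUN position and the bystanders are where they were.

```bash
python3 -c "
from cell import *
print(hand_in())"
```

```text
the job is handed in; nothing more can be done
None
```

Handed in at about 90 s; no verdict was returned. The switch went to HOLD, both heads are home in the dock (head B jammed once and was re-seated), all five brackets are in the tote, and the switch is back at RUN; I viewed 16 pictures, over the 14 allowed.

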